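# Run the work carriage round the curved arm of the engraving stand

### The job

Thread the bored carriage onto the free end of the stand's bent rod, slide it round the bend, turning it to follow the rod, and press it home against the stop collar with a light steady push (about 5 newtons). Feel your way and never lean on the rod or the collar with 15 newtons or more, so that nothing is bent or shifted. Let go, leaving the carriage hanging upright at the collar and everything else on the bench where it is.

Things in the scene. Friction and masses are not known exactly. Their poses are not given: they have to be found in the camera images.
- carriage: Bored carriage: plain steel block 28 mm (x) by 36 mm (y) by 56 mm high, a 16 mm round bore right through along x, on top a grip fin 24 mm (x) by 10 mm thick (y), from 56 to 96 mm above the underside. Origin: centre of the underside. About 0.25 kg, heavier below the bore: let go, it hangs upright on the rod. Goes on either way round. Starts to the right or left of the stand.
- bore (a point): Centre of the carriage's bore (middle of its length), 40 mm above the underside. The bore's mouths are chamfered 2 mm.
- stand: Engraving stand, fixed. Origin: on the bench, below the centre of the rod's bend. In its frame a 12 mm steel rod runs 115 mm high on a circle of about 140 mm radius, from its round free tip at angle 0 (on +x, pointing to -y) counter-clockwise from above to angle 1.5 rad, where it ends in a post (radius 14 mm, 126 mm high, foot a disc of radius 55 mm). Nothing stands above the rod.
- rod_tip (a point): Very end of the rod's free tip, on its centreline, 115 mm above the bench; axes as the stand's. The stiff rod is hand-bent: past the tip, which is true, its centreline wanders smoothly from the circle by up to 8 mm sideways and 6 mm up or down. The bore has only 2 mm of room all round the rod, so the rod must be followed by feel (a part held off line is pushed back).
- stop: Stop collar on the rod: steel ring 26 mm across, 10 mm thick, set between angle 0.97 and 1.27 rad of the bend. Held only by friction: pushed along the rod with more than about 20 N it slips. Origin: centre of the bend, 115 mm high; its x axis points from there to the collar's face that looks to the free tip, its y axis along the rod away from the tip.
- stop_face (a point): Centre of the collar's face that looks to the free tip (on the 140 mm circle). Home is the carriage's flat side against this face: the bore's centre then lies 14 mm before it.
- blank: Bystander: steel block 28 by 36 by 56 mm without bore, a 12 mm round stub on top. Origin: centre of the underside.
- bangle: Bystander: flat brass bangle 64 mm across, 10 mm high, lying on the bench inside the bend.
- hammer: Bystander: hammer 240 mm long lying on the far side.
- jar: Bystander: amber glass jar, 56 mm across, 70 mm high.
- dish: Bystander: copper dish, 100 mm across, 30 mm high.
- slug: Bystander: brass cylinder 36 mm across, 40 mm high.
- driver: Bystander: screwdriver 170 mm long.
Things that resemble listed ones, but are neither listed nor needed, are in the scene too. What is shaped like the carriage but black or green is not meant.

How it is judged:
By the outcome, as a careful person would: the job done as asked, in the order asked, and still so for the second after the job is handed in, with the robot touching nothing.
It also fails if it takes over 72 s, if anything falls off the work surface, if the arm or the gripper's body presses on something with over 40 N, if the wrist force passes 120 N, or if a joint passes its speed limit or range.

### The arm

A 6-joint arm with a two-finger parallel gripper is mounted at the origin on the work surface. World frame = base frame: x ahead of the robot, y to its left, z up, the work surface at z = 0. Lengths are in m, angles in rad, forces in N, time in s.
With the tool pointing down it reaches from about 0.375 to 0.9 m from the base axis. Payload 3.1 kg.
Tool frame: the origin (TCP) lies where the fingers leave the gripper's body, on its centre line; the fingertips stand 73 mm ahead of it and the grasp point (between the pads) lies 54 mm ahead of it; z points along the fingers, y is the line along which they close (so a half turn about z gives the same grasp; the last joint's range is limited). The gripper opens to 85 mm and grips with 20 to 120 N. Pads are 22 mm wide; open, the fingers measure 114 mm over their backs; the gripper's body (76 mm by 85 mm) begins 54 mm behind the grasp point. The pads swing forward as they close: fully open they stand 13 mm farther back than shut.
Start: joints at [-1.462, 0.527, 1.433, -0, 1.181, -0.178], TCP at [0.177, -0.599, 0.304] pointing down, gripper open.
Joint ranges: [-3.08, 3.08], [-0.75, 2.2], [0.22, 2.44], [-1.43, 4.57], [0, 2.65], [-2.85, 2.85]. Speed limits (rad/s): [2.79, 2.79, 3.14, 3.14, 3.14, 3.14].

### API

Orientations are given as a unit quaternion [x, y, z, w].
In Python, from station import manip gives the robot as it stands.
- The arm moves only by the shell command python3 -m crank 'ROWS' [FORCE]. ROWS is JSON, a list of rows, each an object with "dp": the shift along the tool's x, y, z normalised to -1 to 1, where 1 is 50 cm, a list of three; "delta_rot": the turn, a rotation vector about the tool's x, y, z normalised to -1 to 1, where 1 is 2 pi rad, a list of three; "fingers": the opening, from -1 (shut) to 1 (fully open). A call has 1 to 12 rows; each row shifts and turns the commanded pose from where the row before left it, along the tool's axes as they then stand; what a row does not reach is not made up. A row lasts 1/12 s, in which the tool goes at most 41.7 mm and 7.16 degrees, less where a joint would pass 70% of its speed; a pose out of reach is approached as far as the arm can. A call with a number of a shift or a turn outside -1 to 1 is refused whole. A call with a gripper value outside its range is refused whole. The fingers move at their own pace and stop on an object; FORCE is the grip in N (left out, the last holds). Time passes only in rows, so rows that do not move let the fingers close. It gives the time, the measured TCP pose, the force, the opening and the grip force at its end, in the units of the state.
- manip.sense(): the state, without advancing time (a new reading comes with each control period).
- manip.snapshot(name): name is "scene" or "top" or "wrist"; returns (picture, depth): 400x640x3 uint8, red, green, blue; 400x640 float32, m along the optical axis (not along the pixel's ray), 0 where there is no reading.
- manip.camera_model(name): a dict with "fx", "fy", "cx", "cy" (pixels), "k1" (the pictures are not rectified: a ray, as slopes to the right and down, at radius r is drawn at 1 + k1 r^2 times it, then the intrinsics apply), "origin" and "attitude" of the camera in the world. Camera axes: x right, y up, looking along -z (the intrinsics and any distortion apply to the point x, -y, -z); pixel columns grow to the right and rows downward; lengths in m; the calibration is good to about 2 mm. A picture is of the moment at which its call begins: read the wrist's pose just before it. camera_model takes no time and is no camera call; for the wrist camera it gives the pose at the moment of the call.
- manip.sign_off(): hands the job in; it is judged then, once.
The state is a dict: "t": time; "q": joint angles; "qd": joint speeds; "tau": joint torques, N m; "tcp_pos": TCP position; "tool_rot": TCP orientation; "force": force on the tool from outside, world axes, zero at the start; "ft_torque": the same for the moment, N m; "finger_gap": opening from 0.0 (shut) to 1.0 (fully open); "gripper_force": force on a finger pad.
Only numpy, scipy, OpenCV 4.12 (cv2) and the standard library are available. Lean on these libraries where they do the work, as an engineer would, in place of code of your own. Each camera call takes 0.05 s, during which the arm holds its last target. There are 200 camera calls.

## Working session

There is one attempt and no reset: what is moved stays moved. The work goes in short steps, Python scripts to look and compute and a shell command to move; the robot and the scene stay as the last step left them, time stands still between calls to the robot, and variables do not carry over. Pictures are saved under pics/ and viewed, at most 10 in all, crops included, and the job is handed in when it is done.

```bash
mkdir -p pics; cat > h.py <<'E'
import numpy as np, cv2
from scipy.spatial.transform import Rotation as R
from station import manip
def R_of(a):
    a=np.array(a,float)
    return R.from_quat(a).as_matrix() if a.size==4 else a.reshape(3,3)
def cloud(cm,depth):
    v,u=np.mgrid[0:depth.shape[0],0:depth.shape[1]].astype(float)
    K=np.array([[cm['fx'],0,cm['cx']],[0,cm['fy'],cm['cy']],[0,0,1]])
    p=cv2.undistortPoints(np.stack([u.ravel(),v.ravel()],1).reshape(-1,1,2),K,np.array([cm['k1'],0,0,0.])).reshape(depth.shape+(2,))
    c=np.dstack([p[...,0]*depth,-p[...,1]*depth,-depth])
    w=c@R_of(cm['attitude']).T+np.array(cm['origin'])
    w[depth==0]=np.nan
    return w
def grab(name,fn):
    cm=manip.camera_model(name); im,d=manip.snapshot(name)
    cv2.imwrite('pics/%s.png'%fn,im[...,::-1]); w=cloud(cm,d); np.savez('pics/%s.npz'%fn,im=im,w=w,d=d)
    return im,w,cm
E
python3 - <<'E'
from h import *
for n in('top','scene'):
    im,w,cm=grab(n,n+'0'); print(n,{k:np.round(v,4).tolist() for k,v in cm.items()})
s=manip.sense(); print(s)
E
```

```text
top {'fx': 443.9227, 'fy': 443.9227, 'cx': 322.5459, 'cy': 194.1161, 'k1': -0.0841, 'origin': [0.3428, -0.0632, 1.4126], 'attitude': [-0.0627, 0.047, 0.7113, -0.6985]}
scene {'fx': 439.9479, 'fy': 439.9479, 'cx': 318.3399, 'cy': 204.0605, 'k1': 0.0343, 'origin': [1.218, -0.3381, 0.9943], 'attitude': [0.2727, 0.1805, 0.5338, 0.7798]}
{'t': 0.1, 'q': array([-1.46149883e+00,  5.28361031e-01,  1.43377065e+00, -1.40036101e-05,
        1.18137790e+00, -1.78524727e-01]), 'qd': array([-0.00040512, -0.00240102, -0.0027305 , -0.00108636, -0.00101415,
       -0.0006881 ]), 'tau': array([ 1.56516599e-04, -4.43303776e+01, -1.78586161e+01, -2.25066815e-04,
        3.91069523e-03,  7.96923786e-06]), 'tcp_pos': array([ 0.17737093, -0.59878478,  0.30303992]), 'tool_rot': array([ 9.89661819e-01,  1.43417453e-01,  2.66982319e-05, -9.58116898e-04]), 'force': array([0.61336538, 1.3953358 , 0.40368245]), 'ft_torque': array([-0.01817852, -0.04314937, -0.02535414]), 'gripper_force': 0.0, 'finger_gap': 1.0003571832976468}
```

View pics/top0.png

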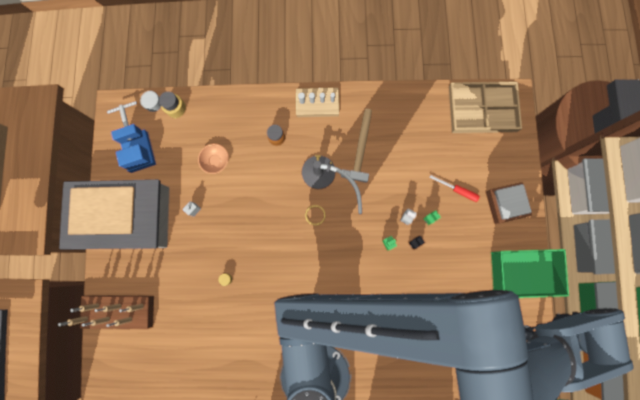

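View pics/scene0.png

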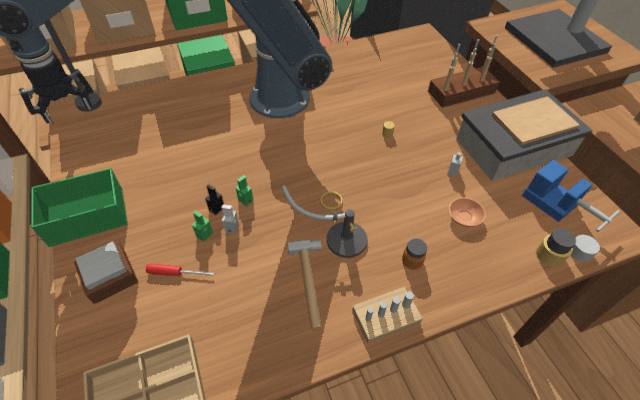

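Top view: possible carriages are the grey block at (409,216), green ones at (432,217) and (390,243), a black one at (417,242), and a grey block at (190,209), which looks like the blank with its stub. By colour and fin I choose (409,216). The rod runs from its tip at about (360,213) to the post at about (322,168). I'll check the choice in a close crop and measure.

```bash
python3 - <<'E'
from h import *
T=np.load('pics/top0.npz');S=np.load('pics/scene0.npz')
im=T['im'];a=cv2.resize(im[140:260,295:455],(800,600),interpolation=cv2.INTER_CUBIC)
b=cv2.resize(S['im'][165:260,180:370],(800,400),interpolation=cv2.INTER_CUBIC)
c=np.vstack([cv2.resize(a,(480,360)),cv2.resize(b,(480,240))]);cv2.imwrite('pics/crop.png',c[...,::-1])
for n,D in(('top',T),('scene',S)):
    w=D['w'];
    # rod points
    m=(w[...,2]>.095)&(w[...,2]<.135)&(abs(w[...,1]+.0)<.35)&(w[...,0]>.4)&(w[...,0]<.8)
    print(n,'rodlike',m.sum()); 
    P=w[m];col=D['im'][m]; 
    np.set_printoptions(precision=3,suppress=True)
    print(P[::max(1,len(P)//60)])
    for z0 in(.075,.05):
        m2=(w[...,2]>z0)&(w[...,2]<.105)&(w[...,0]>.35)&(w[...,0]<.75)&(w[...,1]<-.08)&(w[...,1]>-.45)
        nn,l,st,ce=cv2.connectedComponentsWithStats(m2.astype(np.uint8))
        for i in range(1,nn):
            if st[i,4]>3:print(z0,ce[i],st[i,4],np.nanmedian(w[l==i],0),np.nanmax(w[l==i],0),D['im'][l==i].mean(0))
E
```

```text
top rodlike 448
[[ 0.666 -0.015  0.102]
 [ 0.663 -0.024  0.099]
 [ 0.658 -0.024  0.096]
 [ 0.643 -0.024  0.13 ]
 [ 0.641 -0.027  0.126]
 [ 0.639 -0.021  0.121]
 [ 0.635 -0.012  0.128]
 [ 0.634 -0.054  0.127]
 [ 0.633 -0.018  0.124]
 [ 0.633 -0.039  0.123]
 [ 0.631 -0.06   0.127]
 [ 0.629 -0.024  0.128]
 [ 0.629 -0.048  0.124]
 [ 0.626 -0.012  0.126]
 [ 0.627 -0.033  0.12 ]
 [ 0.625 -0.054  0.129]
 [ 0.626 -0.012  0.116]
 [ 0.625 -0.033  0.116]
 [ 0.622 -0.054  0.13 ]
 [ 0.623 -0.074  0.12 ]
 [ 0.624 -0.023  0.107]
 [ 0.621 -0.062  0.118]
 [ 0.62  -0.083  0.119]
 [ 0.617 -0.051  0.122]
 [ 0.617 -0.08   0.122]
 [ 0.614 -0.053  0.122]
 [ 0.613 -0.086  0.123]
 [ 0.611 -0.089  0.121]
 [ 0.608 -0.092  0.119]
 [ 0.605 -0.095  0.121]
 [ 0.602 -0.101  0.117]
 [ 0.598 -0.103  0.122]
 [ 0.595 -0.109  0.119]
 [ 0.593 -0.115  0.116]
 [ 0.589 -0.121  0.121]
 [ 0.583 -0.115  0.118]
 [ 0.579 -0.124  0.123]
 [ 0.578 -0.133  0.114]
 [ 0.571 -0.127  0.118]
 [ 0.568 -0.135  0.12 ]
 [ 0.562 -0.132  0.118]
 [ 0.559 -0.141  0.116]
 [ 0.552 -0.138  0.124]
 [ 0.547 -0.135  0.116]
 [ 0.544 -0.144  0.117]
 [ 0
[... 2942 characters left out ...]
.016  77.721]
0.075 [211.052 189.19 ] 58 [ 0.407 -0.32   0.091] [ 0.418 -0.309  0.096] [51.397 46.707 43.5  ]
0.075 [227.029 208.794] 68 [ 0.488 -0.296  0.09 ] [ 0.494 -0.284  0.097] [160.647 155.074 151.309]
0.075 [197.603 215.544] 68 [ 0.484 -0.371  0.09 ] [ 0.494 -0.361  0.096] [ 82.706 131.971  81.382]
0.05 [242.828 185.604] 169 [ 0.409 -0.235  0.064] [ 0.425 -0.217  0.095] [ 65.846 120.426  72.556]
0.05 [212.358 194.247] 162 [ 0.41  -0.321  0.063] [ 0.426 -0.299  0.096] [42.321 40.241 38.469]
0.05 [228.115 213.69 ] 174 [ 0.489 -0.297  0.067] [ 0.506 -0.278  0.097] [145.489 142.54  138.724]
0.05 [199.051 220.718] 195 [ 0.485 -0.373  0.062] [ 0.502 -0.349  0.096] [ 72.051 125.215  74.723]
```

View pics/crop.png

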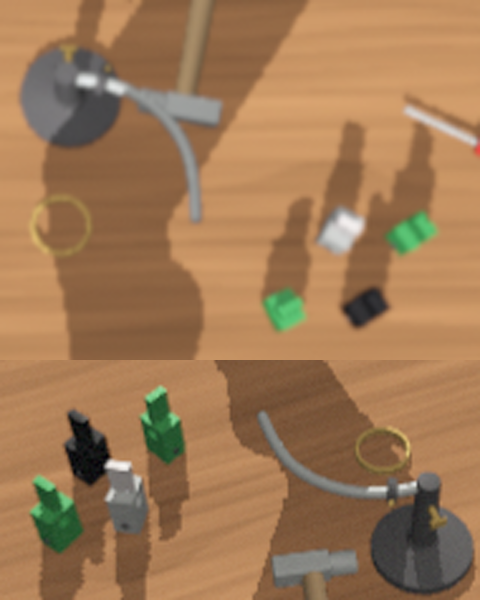

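The crop confirms it: the light-grey block with a fin at top (409,216) is the carriage, and its bore shows in the scene view. The rod tip is near (0.487,-0.141), and the collar is close to the post. Next I move above the carriage.

```bash
python3 -m crank '[{"dp":[0.0627,-0.034,0],"delta_rot":[0,0,0],"fingers":0},{"dp":[0.0627,-0.034,0],"delta_rot":[0,0,0],"fingers":0},{"dp":[0.0627,-0.034,0],"delta_rot":[0,0,0],"fingers":0},{"dp":[0.0627,-0.034,0],"delta_rot":[0,0,0],"fingers":0},{"dp":[0.0627,-0.034,0],"delta_rot":[0,0,0],"fingers":0},{"dp":[0.0627,-0.034,0],"delta_rot":[0,0,0],"fingers":0},{"dp":[0.0627,-0.034,0],"delta_rot":[0,0,0],"fingers":0},{"dp":[0.0627,-0.034,0],"delta_rot":[0,0,0],"fingers":0},{"dp":[0.0627,-0.034,0],"delta_rot":[0,0,0],"fingers":0},{"dp":[0.0627,-0.034,0],"delta_rot":[0,0,0],"fingers":0},{"dp":[0.0627,-0.034,0],"delta_rot":[0,0,0],"fingers":0},{"dp":[0.0627,-0.034,0],"delta_rot":[0,0,0],"fingers":0}]'
cat >> h.py <<'E'
np.set_printoptions(precision=4,suppress=True)
def rel(pos,yaw):
    """tool-frame shift (units of .5 m) and turn about tool z (units of 2pi) to world tcp pos, tool x yaw, tool pointing down"""
    s=manip.sense(); M=R.from_quat(s['tool_rot']); T=R.from_matrix(np.array([[np.cos(yaw),np.sin(yaw),0],[np.sin(yaw),-np.cos(yaw),0],[0,0,-1]]))
    print('t',s['t'],'pos',s['tcp_pos'],'F',s['force'],'gap',s['finger_gap'])
    print('dp',M.inv().apply(np.array(pos)-s['tcp_pos'])/.5,'rot',(M.inv()*T).as_rotvec()/2/np.pi)
E
python3 - <<'E'
from h import *
im,w,cm=grab('wrist','w0'); print(cm)
s=manip.sense();print(s['t'],s['tcp_pos'],s['tool_rot'],s['force'])
m=(w[...,2]>.04)&(w[...,2]<.11)
n,l,st,ce=cv2.connectedComponentsWithStats(m.astype(np.uint8))
for i in range(1,n):
    if st[i,4]<150: continue
    p=w[l==i]; 
    for lo,hi in((.086,.104),(.048,.064)):
        q=p[(p[:,2]>lo)&(p[:,2]<hi)]
        if len(q)<30: continue
        r=cv2.minAreaRect((q[:,:2]*1000).astype(np.float32)); print(i,ce[i],im[l==i].mean(0),len(q),lo,r,np.median(q[:,2]))
E
```

```text
t: 1.1
tcp_pos: [0.4811, -0.2952, 0.3036]
tool_rot: [0.99, 0.143, -0.0, -0.0]
force: [0.2, 0.2, 0.4]
finger_gap: 0.497
gripper_force: 0.0
{'fx': 297.5741466043242, 'fy': 297.5741466043242, 'cx': 322.5325983293399, 'cy': 200.29218112568054, 'k1': -0.0032827247015791198, 'origin': array([ 0.5519, -0.274 ,  0.3736]), 'attitude': array([-0.1164,  0.087 , -0.5926,  0.7923])}
1.15 [ 0.4849 -0.2906  0.3037] [ 0.9894  0.1453  0.002  -0.0019] [3.4902 1.7146 0.1232]
1 [325.9571 179.5082] [187.5879 186.9847 182.5378] 292 0.086 ((484.2861328125, -297.1595764160156), (24.064804077148438, 10.081151962280273), 58.74121856689453) 0.09576352960843271
1 [325.9571 179.5082] [187.5879 186.9847 182.5378] 566 0.048 ((484.1816101074219, -297.2158508300781), (28.196104049682617, 36.130271911621094), 58.86521530151367) 0.056030438158178736
2 [593.1655 224.4294] [140.7226 131.9952 122.1244] 2290 0.048 ((517.9457397460938, -606.6688232421875), (109.47067260742188, 86.98374938964844), 10.579466819763184) 0.05062429989391773
3 [388.9028 202.7   ] [ 44.5877 166.1009  68.0472] 281 0.086 ((479.32708740234375, -371.
[... 1036 characters left out ...]
 [22.1758 91.0053 43.4612] 466 0.086 ((365.9757995605469, -682.8201904296875), (157.4793243408203, 33.264549255371094), 74.82426452636719) 0.089453328631134
7 [593.4607 358.2805] [22.1758 91.0053 43.4612] 1099 0.048 ((366.4217224121094, -681.6503295898438), (181.22003173828125, 61.16119384765625), 69.34970092773438) 0.05633608184072414
9 [459.6799 391.3267] [25.8878 92.1023 45.3894] 148 0.048 ((247.6575927734375, -559.6751098632812), (31.03438949584961, 2.579536199569702), 0.26136791706085205) 0.05510856982866319
10 [ 17.3674 391.5511] [49.2481 58.3636 64.6477] 279 0.048 ((62.39839172363281, 31.717113494873047), (12.935297966003418, 52.15486145019531), 11.652650833129883) 0.05299726416133682
```

View pics/w0.png

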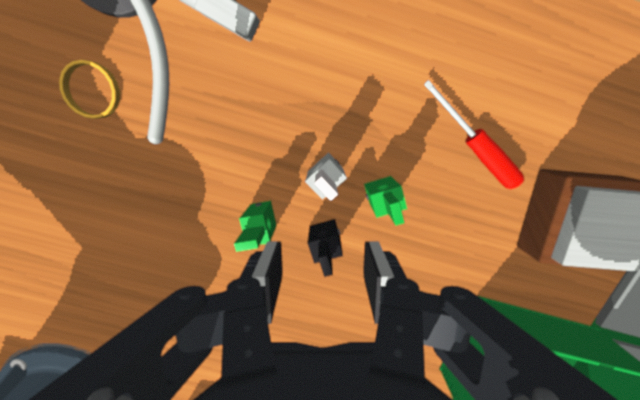

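The close view shows the grey carriage at (326,179), at (0.484,-0.297) with yaw 58.8°. Footprint and heights match. The rod tip is at about (155,140).

```bash
python3 - <<'E'
from h import *
rel([.4842,-.2972,.30],1.026)
C=np.array([.497,-.003])
for f in('top0','scene0','w0'):
    w=np.load('pics/%s.npz'%f)['w'];p=w.reshape(-1,3)
    p=p[(p[:,2]>.103)&(p[:,2]<.14)]
    d=p[:,:2]-C;r=np.hypot(*d.T);m=(r>.12)&(r<.16);p=p[m];d=d[m];r=r[m]
    th=np.arctan2(d[:,1],d[:,0])+np.pi/2  # 0 at -y
    print(f,len(p),'tip x min',np.sort(p[:,0])[:5])
    for a in np.arange(-.1,1.5,.1):
        k=(th>=a)&(th<a+.1)&(d[:,1]<0)
        if k.sum()>4:
            print(round(a+.05,2),k.sum(),'r',np.percentile(r[k],[3,50,97]),'z',np.percentile(p[k,2],[3,50,97]),'xy',p[k,:2].mean(0))
E
```

```text
t 1.15 pos [ 0.4849 -0.2906  0.3037] F [3.4902 1.7146 0.1232] gap 0.5029173157977757
dp [-0.0052  0.0123  0.0073] rot [-0.0002 -0.0009 -0.1169]
top0 364 tip x min [0.4844 0.4846 0.4867 0.487  0.4871]
-0.05 18 r [0.1361 0.1406 0.1449] z [0.1171 0.1211 0.1254] xy [ 0.4908 -0.1433]
0.05 18 r [0.1361 0.1418 0.1458] z [0.1177 0.1221 0.1264] xy [ 0.5041 -0.1439]
0.15 20 r [0.1376 0.1426 0.1483] z [0.1153 0.1195 0.1248] xy [ 0.5184 -0.1442]
0.25 20 r [0.1378 0.1428 0.1492] z [0.116  0.1202 0.1237] xy [ 0.5325 -0.1416]
0.35 18 r [0.1406 0.1453 0.1509] z [0.116  0.12   0.1239] xy [ 0.5467 -0.1396]
0.45 20 r [0.1407 0.1455 0.1514] z [0.1146 0.1193 0.1223] xy [ 0.56   -0.1346]
0.55 21 r [0.1411 0.1461 0.152 ] z [0.1154 0.1191 0.1243] xy [ 0.5734 -0.128 ]
0.65 19 r [0.1415 0.1464 0.1518] z [0.1151 0.1194 0.1219] xy [ 0.5856 -0.1196]
0.75 20 r [0.1408 0.1457 0.1518] z [0.1151 0.1185 0.1237] xy [ 0.596  -0.1103]
0.85 20 r [0.1397 0.1448 0.1504] z [0.1147 0.1193 0.1221] xy [ 0.6054 -0.0987]
0.95 21 r [0.1384 0.143  0.1498] z [0.1133 0.1192 0.1248] xy [ 0.6136 -0.0867]
1.05 20 r [0.1367 0.1423 0.147
[... 1683 characters left out ...]
212]
w0 2381 tip x min [0.4862 0.4863 0.4868 0.4868 0.4868]
-0.05 172 r [0.1361 0.1423 0.146 ] z [0.1144 0.1195 0.1218] xy [ 0.4923 -0.1448]
0.05 283 r [0.1359 0.1428 0.1462] z [0.1138 0.1195 0.1213] xy [ 0.504  -0.1449]
0.15 301 r [0.1371 0.1438 0.1476] z [0.1139 0.1189 0.1209] xy [ 0.5185 -0.1446]
0.25 310 r [0.1385 0.1455 0.1494] z [0.1136 0.1185 0.1207] xy [ 0.5329 -0.1434]
0.35 335 r [0.1404 0.1473 0.1514] z [0.113  0.1181 0.12  ] xy [ 0.5474 -0.1408]
0.45 356 r [0.142  0.1489 0.1527] z [0.1126 0.1177 0.1197] xy [ 0.5616 -0.1364]
0.55 361 r [0.1426 0.1495 0.1532] z [0.1126 0.1176 0.1197] xy [ 0.575  -0.1299]
0.65 263 r [0.1433 0.1496 0.1534] z [0.1122 0.1175 0.1194] xy [ 0.5856 -0.1228]
```

```bash
python3 -m crank '[{"dp":[-0.0052,0.0123,0.0],"delta_rot":[0,0,0],"fingers":0},{"dp":[0,0,0.015],"delta_rot":[0,0,-0.0167],"fingers":0},{"dp":[0,0,0.015],"delta_rot":[0,0,-0.0167],"fingers":0},{"dp":[0,0,0.015],"delta_rot":[0,0,-0.0167],"fingers":0},{"dp":[0,0,0.015],"delta_rot":[0,0,-0.0167],"fingers":0},{"dp":[0,0,0.015],"delta_rot":[0,0,-0.0167],"fingers":0},{"dp":[0,0,0.015],"delta_rot":[0,0,-0.0167],"fingers":0},{"dp":[0,0,0.015],"delta_rot":[0,0,-0.0167],"fingers":0},{"dp":[0,0,0],"delta_rot":[0,0,0],"fingers":0},{"dp":[0,0,0],"delta_rot":[0,0,0],"fingers":0}]'
python3 - <<'E'
from h import *
rel([.4842,-.2972,.136],1.026)
im,w,cm=grab('wrist','w1')
m=(w[...,2]>.086)&(w[...,2]<.104)&(np.hypot(w[...,0]-.484,w[...,1]+.297)<.03)
q=w[m];print(len(q),cv2.minAreaRect((q[:,:2]*1000).astype(np.float32)))
rel([.4842,-.2972,.136],1.026)
E
```

```text
t: 1.98
tcp_pos: [0.4787, -0.3042, 0.2509]
tool_rot: [0.873, 0.488, -0.0, -0.001]
force: [-0.4, -0.4, 0.5]
finger_gap: 0.501
gripper_force: 0.0
t 1.9833 pos [ 0.4787 -0.3042  0.2509] F [-0.4103 -0.4357  0.4723] gap 0.5009362258795149
dp [0.0177 0.0023 0.2298] rot [-0.0002 -0.     -0.0012]
390 ((484.52685546875, -297.2238464355469), (23.739337921142578, 9.618244171142578), 58.365360260009766)
t 2.0333 pos [ 0.4791 -0.3043  0.2514] F [ 1.064  -0.1023  0.2524] gap 0.5042704520136883
dp [0.0174 0.0014 0.2307] rot [-0.0001  0.     -0.0011]
```

```bash
python3 -m crank '[{"dp":[0.0022,0.0003,0.0287],"delta_rot":[0,0,0],"fingers":0},{"dp":[0.0022,0.0003,0.0287],"delta_rot":[0,0,0],"fingers":0},{"dp":[0.0022,0.0003,0.0287],"delta_rot":[0,0,0],"fingers":0},{"dp":[0.0022,0.0003,0.0287],"delta_rot":[0,0,0],"fingers":0},{"dp":[0.0022,0.0003,0.0287],"delta_rot":[0,0,0],"fingers":0},{"dp":[0.0022,0.0003,0.0287],"delta_rot":[0,0,0],"fingers":0},{"dp":[0.0022,0.0003,0.0287],"delta_rot":[0,0,0],"fingers":0},{"dp":[0.0022,0.0003,0.0287],"delta_rot":[0,0,0],"fingers":0},{"dp":[0,0,0],"delta_rot":[0,0,0],"fingers":0}]'
python3 -m crank '[{"dp":[0,0,0],"delta_rot":[0,0,0],"fingers":-1},{"dp":[0,0,0],"delta_rot":[0,0,0],"fingers":-1},{"dp":[0,0,0],"delta_rot":[0,0,0],"fingers":-1},{"dp":[0,0,0],"delta_rot":[0,0,0],"fingers":-1},{"dp":[0,0,0],"delta_rot":[0,0,0],"fingers":-1},{"dp":[0,0,0],"delta_rot":[0,0,0],"fingers":-1},{"dp":[0,0,0],"delta_rot":[0,0,0],"fingers":-1},{"dp":[0,0,0],"delta_rot":[0,0,0],"fingers":-1}]' 60
```

```text
t: 2.78
tcp_pos: [0.4843, -0.2962, 0.1348]
tool_rot: [0.873, 0.488, -0.001, -0.002]
force: [0.1, 1.2, -0.4]
finger_gap: 0.497
gripper_force: 0.0
t: 3.45
tcp_pos: [0.4855, -0.2971, 0.1376]
tool_rot: [0.872, 0.489, 0.0, 0.001]
force: [-1.4, -0.3, 6.0]
finger_gap: 0.107
gripper_force: 62.3
```

```bash
python3 -m crank '[{"dp":[0,0,-0.04],"delta_rot":[0,0,0],"fingers":-1},{"dp":[0,0,-0.04],"delta_rot":[0,0,0],"fingers":-1},{"dp":[0,0,-0.04],"delta_rot":[0,0,0],"fingers":-1},{"dp":[0,0,-0.04],"delta_rot":[0,0,0],"fingers":-1},{"dp":[0,0,-0.04],"delta_rot":[0,0,0],"fingers":-1},{"dp":[0,0,-0.04],"delta_rot":[0,0,0],"fingers":-1},{"dp":[0,0,0],"delta_rot":[0,0,0.0193],"fingers":-1},{"dp":[0,0,0],"delta_rot":[0,0,0.0193],"fingers":-1},{"dp":[0,0,0],"delta_rot":[0,0,0.0193],"fingers":-1},{"dp":[0,0,0],"delta_rot":[0,0,0.0193],"fingers":-1},{"dp":[0,0,0],"delta_rot":[0,0,0.0193],"fingers":-1},{"dp":[0,0,0],"delta_rot":[0,0,0.0193],"fingers":-1}]'
python3 -m crank '[{"dp":[0,0,0],"delta_rot":[0,0,0.0193],"fingers":-1},{"dp":[0,0,0],"delta_rot":[0,0,0.0193],"fingers":-1},{"dp":[0,0,0],"delta_rot":[0,0,0.0193],"fingers":-1},{"dp":[0,0,0],"delta_rot":[0,0,0],"fingers":-1},{"dp":[0,0,0],"delta_rot":[0,0,0],"fingers":-1}]'
python3 - <<'E'
from h import *
rel([.440,-.142,.255],-.065)
E
```

```text
t: 4.45
tcp_pos: [0.4846, -0.296, 0.2559]
tool_rot: [0.99, 0.144, -0.001, -0.001]
force: [0.5, -0.2, -2.2]
finger_gap: 0.107
gripper_force: 61.1
t: 4.87
tcp_pos: [0.4848, -0.2962, 0.256]
tool_rot: [0.999, -0.033, -0.001, -0.001]
force: [-0.1, -0.4, -2.8]
finger_gap: 0.109
gripper_force: 61.1
t 4.8667 pos [ 0.4848 -0.2962  0.256 ] F [-0.1263 -0.4497 -2.7786] gap 0.10941029413404615
dp [-0.1097 -0.3019  0.0025] rot [-0.0002  0.0002 -0.0002]
```

```bash
python3 -m crank '[{"dp":[-0.0183,-0.0503,0],"delta_rot":[0,0,0],"fingers":-1},{"dp":[-0.0183,-0.0503,0],"delta_rot":[0,0,0],"fingers":-1},{"dp":[-0.0183,-0.0503,0],"delta_rot":[0,0,0],"fingers":-1},{"dp":[-0.0183,-0.0503,0],"delta_rot":[0,0,0],"fingers":-1},{"dp":[-0.0183,-0.0503,0],"delta_rot":[0,0,0],"fingers":-1},{"dp":[-0.0183,-0.0503,0],"delta_rot":[0,0,0],"fingers":-1},{"dp":[0,0,0],"delta_rot":[0,0,0],"fingers":-1},{"dp":[0,0,0],"delta_rot":[0,0,0],"fingers":-1}]'
cat > rod.py <<'E'
from h import *
from scipy.optimize import least_squares
C=np.array([.497,-.003])
def rodcloud(w):
    p=w.reshape(-1,3);p=p[(p[:,2]>.1)&(p[:,2]<.14)]
    d=p[:,:2]-C;r=np.hypot(*d.T);m=(r>.12)&(r<.165)&(d[:,1]<0);p=p[m];d=d[m]
    return p,np.arctan2(d[:,1],d[:,0])+np.pi/2,np.hypot(*d.T)
E
python3 - <<'E'
from rod import *
im,w,cm=grab('wrist','w2')
s=manip.sense();print(s['tcp_pos'],s['tool_rot'],cm['origin'])
p,th,r=rodcloud(w)
print('xmin',np.sort(p[:,0])[:8])
for a in np.arange(-.1,1.5,.05):
    k=(th>=a)&(th<a+.05)
    if k.sum()>10:
        # circle fit of cross-section with radius 6 mm
        q=np.c_[r[k],p[k,2]]
        f=least_squares(lambda c:np.hypot(q[:,0]-c[0],q[:,1]-c[1])-.006,[np.median(r[k]),np.median(p[k,2])-.005],loss='soft_l1',f_scale=.001)
        print(round(a+.025,3),k.sum(),'fit r,z',f.x,'r',np.percentile(r[k],[3,97]),'z97',np.percentile(p[k,2],97))
E
```

```text
t: 5.53
tcp_pos: [0.44, -0.1408, 0.2566]
tool_rot: [0.999, -0.032, -0.0, -0.0]
force: [0.7, 0.1, -2.2]
finger_gap: 0.107
gripper_force: 61.1
[ 0.441  -0.1421  0.2568] [ 0.9995 -0.033   0.0005  0.0004] [ 0.5137 -0.1451  0.3266]
xmin [0.4515 0.4518 0.4518 0.4519 0.4519 0.4519 0.452  0.452 ]
-0.075 67 fit r,z [0.1399 0.1139] r [0.1354 0.1446] z97 0.12112366117458886
-0.025 177 fit r,z [0.14  0.115] r [0.1343 0.1453] z97 0.1217885196094345
0.025 179 fit r,z [0.14   0.1148] r [0.1346 0.1458] z97 0.12156536916682793
0.075 186 fit r,z [0.1404 0.1146] r [0.1348 0.1459] z97 0.12152357185505851
0.125 192 fit r,z [0.1408 0.1143] r [0.1354 0.1465] z97 0.12117779233461887
0.175 199 fit r,z [0.1416 0.1142] r [0.1361 0.1472] z97 0.12088589343706274
0.225 208 fit r,z [0.1424 0.1138] r [0.1369 0.148 ] z97 0.12073438065789781
0.275 217 fit r,z [0.1434 0.1137] r [0.138  0.1491] z97 0.12052317008702401
0.325 223 fit r,z [0.1443 0.1135] r [0.1388 0.15  ] z97 0.1201950912240576
0.375 229 fit r,z [0.1453 0.1134] r [0.1397 0.1509] z97 0.1201007006700651
0.425 236 fit r,z [0.146  0.1133] r [0.1405 0.1516] z97 0.1201169262929378
0.475 251 fit r,z [0.1467 0.113 ] r [0.141  0.1522] z97 0.11980444681981325
0.525 251 fit r,z [0.1471 0.1129] r [0.1415 0.1525] z97 0.11980970364355523
0.575 230 fit r,z [0.1474 0.1128] r [0.1416 0.1524] z97 0.11979800359681704
0.625 54 fit r,z [0.1476 0.1131] r [0.1415 0.146 ] z97 0.11928950299974546
```

View pics/w2.png

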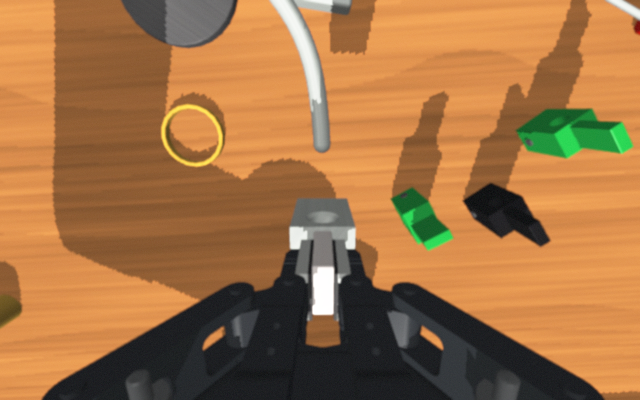

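The view shows the carriage square in the jaws with its bore at (322,217). The rod tip is straight ahead at (322,147). I'll compare both in this one cloud.

```bash
python3 - <<'E'
from rod import *
D=np.load('pics/w2.npz');w=D['w']
p,th,r=rodcloud(w);k=p[:,0]>.475
q=p[k];print('tip x',np.sort(q[:,0])[:6])
for lo,hi in((.486,.492),(.492,.5),(.5,.51)):
    u=q[(q[:,0]>lo)&(q[:,0]<hi)]; print('y',np.percentile(u[:,1],[2,98]),np.percentile(u[:,1],[2,98]).mean())
sub=w[195:252,285:360].reshape(-1,3);sub=sub[(sub[:,2]>.1)]
h,e=np.histogram(sub[:,2],np.arange(.1,.26,.004));print(np.c_[e[:-1],h][h>0].T)
h,e=np.histogram(sub[:,0],np.arange(.40,.5,.002));print(np.c_[e[:-1],h][h>0].T)
i=np.argmax(np.histogram(sub[:,2],np.arange(.16,.19,.002))[0]);z0=.161+.002*i
t=sub[abs(sub[:,2]-z0)<.0025];print('top z',np.median(t[:,2]),len(t),cv2.minAreaRect((t[:,:2]*1000).astype(np.float32)),'y lim',np.percentile(t[:,1],[1,99]),'x',np.percentile(t[:,0],[1,99]))
f=sub[(sub[:,0]>t[:,0].max()-.003)&(sub[:,2]<z0-.004)]
print('face',len(f),f.min(0),f.max(0))
# face plane fit
A=np.c_[f[:,1:],np.ones(len(f))];print('face plane x=ay+bz+c',np.linalg.lstsq(A,f[:,0],rcond=None)[0])
A=np.c_[t[:,:2],np.ones(len(t))];print('top plane',np.linalg.lstsq(A,t[:,2],rcond=None)[0])
E
```

```text
tip x [0.4858 0.4862 0.4863 0.4863 0.4863 0.4864]
y [-0.1481 -0.1375] -0.1428076418266167
y [-0.1485 -0.1373] -0.14291717021933037
y [-0.1487 -0.1374] -0.14305355750845078
[[  0.116   0.12    0.124   0.128   0.132   0.136   0.14    0.144   0.148
    0.152   0.156   0.16    0.164   0.168   0.172   0.176   0.18    0.184
    0.188   0.192   0.196   0.2  ]
 [ 23.     72.     83.     94.     90.     98.    102.    114.    230.
  199.     88.     69.     97.    161.    924.    111.     52.     62.
  177.    187.    171.     63.   ]]
[[   0.438    0.44     0.442    0.444    0.446    0.448    0.45     0.452
     0.454]
 [  12.      46.      62.      85.     211.     247.     943.    1345.
   316.   ]]
top z 0.1750175486395789 982 ((447.1419372558594, -140.43344116210938), (35.85158920288086, 14.067638397216797), 85.92189025878906) y lim [-0.1581 -0.1227] x [0.4398 0.4544]
face 1188 [ 0.4522 -0.1587  0.118 ] [ 0.4548 -0.1227  0.171 ]
face plane x=ay+bz+c [ 0.0611 -0.0002  0.4619]
top plane [-0.0256  0.0064  0.1874]
```

```bash
python3 -m crank '[{"dp":[0,0,0.0295],"delta_rot":[0,0,0],"fingers":-1},{"dp":[0,0,0.0295],"delta_rot":[0,0,0],"fingers":-1},{"dp":[0,0,0.0295],"delta_rot":[0,0,0],"fingers":-1},{"dp":[0,0,0],"delta_rot":[0,0,0],"fingers":-1},{"dp":[0.013,0,0],"delta_rot":[0,0,0],"fingers":-1},{"dp":[0.013,0,0],"delta_rot":[0,0,0],"fingers":-1},{"dp":[0.013,0,0],"delta_rot":[0,0,0],"fingers":-1},{"dp":[0.007,0,0],"delta_rot":[0,0,0],"fingers":-1},{"dp":[0,0,0],"delta_rot":[0,0,0],"fingers":-1},{"dp":[0,0,0],"delta_rot":[0,0,0],"fingers":-1}]'
python3 - <<'E'
from rod import *
for j in range(2):
    im,w,cm=grab('wrist','w3%d'%j)
    s=manip.sense();print(s['t'],s['tcp_pos'],R.from_quat(s['tool_rot']).as_euler('ZYX'),s['force'],cm['origin'])
    p=w.reshape(-1,3)
    d=p[:,:2]-C;r=np.hypot(*d.T);th=np.arctan2(d[:,1],d[:,0])+np.pi/2
    for a in np.arange(-.1,1.5,.05):
        k=(th>=a)&(th<a+.05)&(r>.12)&(r<.165)&(p[:,2]>.1)&(p[:,2]<.135)&(p[:,0]>.484)
        if k.sum()>25:
            q=np.c_[r[k],p[k,2]]
            f=least_squares(lambda c:np.hypot(q[:,0]-c[0],q[:,1]-c[1])-.006,[np.median(r[k]),np.median(p[k,2])-.005],loss='soft_l1',f_scale=.001)
            print(round(a+.025,3),k.sum(),'fit r,z',f.x,'r',np.percentile(r[k],[3,97]))
    k=(p[:,0]>.44)&(p[:,0]<.486)&(abs(p[:,1]+.14)<.03)&(p[:,2]>.127)&(p[:,2]<.136)
    t=p[k];print('block top',np.median(t[:,2]),cv2.minAreaRect((t[:,:2]*1000).astype(np.float32)))
    k=(p[:,0]>.48)&(p[:,0]<.51)&(abs(p[:,1]+.143)<.01)&(p[:,2]>.112)&(p[:,2]<.124)
    print('tip',np.sort(p[k,0])[:3])
E
```

```text
t: 6.42
tcp_pos: [0.4641, -0.1439, 0.2128]
tool_rot: [0.999, -0.034, 0.0, 0.0]
force: [-0.4, -0.5, -2.5]
finger_gap: 0.109
gripper_force: 61.1
6.4667 [ 0.4637 -0.1437  0.2126] [-0.0686 -0.      3.1415] [-0.0944 -0.6205 -1.9535] [ 0.5377 -0.1484  0.2829]
-0.075 72 fit r,z [0.1399 0.114 ] r [0.1357 0.1444]
-0.025 245 fit r,z [0.14  0.115] r [0.1343 0.1457]
0.025 251 fit r,z [0.14   0.1148] r [0.1346 0.1455]
0.075 263 fit r,z [0.1403 0.1145] r [0.1348 0.146 ]
0.125 275 fit r,z [0.1407 0.1144] r [0.1354 0.1465]
0.175 285 fit r,z [0.1414 0.1141] r [0.136  0.1472]
0.225 299 fit r,z [0.1424 0.114 ] r [0.1369 0.1481]
0.275 309 fit r,z [0.1433 0.1138] r [0.1379 0.1491]
0.325 324 fit r,z [0.1443 0.1134] r [0.1388 0.15  ]
0.375 333 fit r,z [0.1453 0.1134] r [0.1398 0.1509]
0.425 348 fit r,z [0.1459 0.1132] r [0.1405 0.1517]
0.475 364 fit r,z [0.1466 0.113 ] r [0.1411 0.1522]
0.525 373 fit r,z [0.147 0.113] r [0.1415 0.1526]
0.575 385 fit r,z [0.1472 0.1129] r [0.1417 0.1527]
0.625 403 fit r,z [0.1474 0.1128] r [0.1418 0.1529]
0.675 340 fit r,z [0.1474 0.1128] r [0.1416 0.1524]
0.725 95 fit r,z 
[... 649 characters left out ...]
39] r [0.1369 0.1481]
0.275 310 fit r,z [0.1433 0.1137] r [0.1379 0.1491]
0.325 327 fit r,z [0.1443 0.1135] r [0.1389 0.1501]
0.375 340 fit r,z [0.1453 0.1133] r [0.1397 0.1509]
0.425 348 fit r,z [0.146  0.1131] r [0.1405 0.1516]
0.475 362 fit r,z [0.1466 0.113 ] r [0.1411 0.1522]
0.525 379 fit r,z [0.147  0.1129] r [0.1415 0.1525]
0.575 384 fit r,z [0.1472 0.1128] r [0.1417 0.1528]
0.625 405 fit r,z [0.1474 0.1128] r [0.1417 0.1528]
0.675 317 fit r,z [0.1474 0.1127] r [0.1416 0.1524]
0.725 80 fit r,z [0.1473 0.1127] r [0.1412 0.1451]
block top 0.13102941239121507 ((470.67218017578125, -143.4250946044922), (35.863277435302734, 13.866096496582031), 86.1236572265625)
tip [0.4866 0.4866 0.4867]
```

View pics/w31.png

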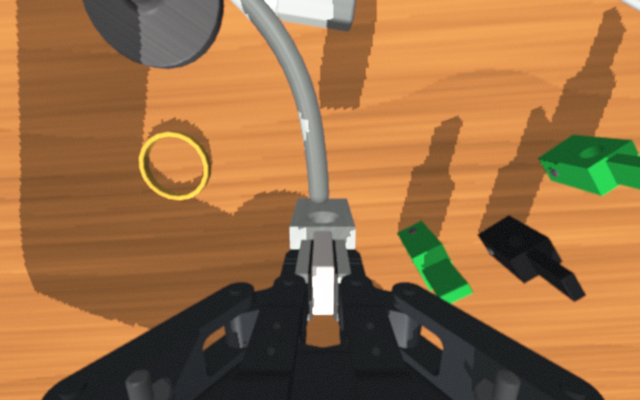

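The tip is at the bore's mouth, at about (319,198) against the bore's (322,217). The bore height is right and it needs about 1.5 mm to the left. Entering gently.

```bash
python3 -m crank '[{"dp":[0,-0.0032,0],"delta_rot":[0,0,0],"fingers":-1},{"dp":[0.005,0,0],"delta_rot":[0,0,0],"fingers":-1},{"dp":[0.005,0,0],"delta_rot":[0,0,0],"fingers":-1},{"dp":[0.005,0,0],"delta_rot":[0,0,0],"fingers":-1},{"dp":[0.005,0,0],"delta_rot":[0,0,0],"fingers":-1},{"dp":[0.005,0,0],"delta_rot":[0,0,0],"fingers":-1},{"dp":[0,0,0],"delta_rot":[0,0,0],"fingers":-1}]'
cat > plan.py <<'E'
from rod import *
from scipy.interpolate import CubicSpline
t=np.array([-.6,-.3,-.075,-.025,.025,.075,.125,.175,.225,.275,.325,.375,.425,.475,.525,.575,.625,.675])
r=np.array([.14,.14,.14,.14,.14,.1403,.1408,.1415,.1424,.1433,.1443,.1453,.146,.1466,.147,.1473,.1474,.1474])
z=np.array([.115,.115,.115,.115,.1148,.1146,.1144,.1142,.1139,.1138,.1135,.1134,.1132,.113,.113,.1129,.1128,.1127])
import os
if os.path.exists('rz2.npy'): t,r,z=np.load('rz2.npy')
from scipy.interpolate import make_smoothing_spline
fr=make_smoothing_spline(t,r,lam=1e-7);fz=make_smoothing_spline(t,z,lam=1e-6)
T0=-.078
def bore(s):
    """s: rod angle of bore centre (straight extension before the tip) -> pos,yaw"""
    a=max(s,T0); p=C+fr(a)*np.array([np.sin(a),-np.cos(a)]); y=a-float(fr.derivative()(a)/fr(a))
    if s<T0: p=p+(s-T0)*.14*np.array([np.cos(y),np.sin(y)])
    return np.array([p[0],p[1],float(fz(a))]),y
OFF=np.array([.0004,-.0007,.0976])
def tooR(y): return R.from_matrix(np.array([[np.cos(y),np.sin(y),0],[np.sin(y),-np.cos(y),0],[0,0,-1]]))
def where():
    from scipy.optimize import minimize_scalar
    s=manip.sense();M=R.from_quat(s['tool_rot']);b=s['tcp_pos']+M.apply(OFF)
    g=minimize_scalar(lambda a:np.sum((bore(a)[0]-b)[:2]**2),bounds=(-.5,1.4),method='bounded').x
    p,y=bore(g);e=tooR(y).inv().apply(b-p)
    yaw=np.arctan2(M.as_matrix()[1,0],M.as_matrix()[0,0])
    print('t %.2f s=%.3f  err tool(mm)'%(s['t'],g),e*1e3,'yaw err',round(yaw-y,4),'F tool',tooR(y).inv().apply(s['force']),'M',s['ft_torque'])
    return s,g
def rows(target,n):
    s,g=where();M=R.from_quat(s['tool_rot']);pos=s['tcp_pos']
    for i in range(1,n+1):
        b,y=bore(g+(target-g)*i/n);T=tooR(y);q=b-T.apply(OFF)
        print('dp',np.round(M.inv().apply(q-pos)/.5,4),'rot',np.round((M.inv()*T).as_rotvec()/2/np.pi,4)); M=T;pos=q
E
python3 -c "
from plan import *
rows(0,10)"
```

```text
t: 7.1
tcp_pos: [0.4771, -0.1434, 0.2124]
tool_rot: [0.999, -0.034, 0.0, 0.0]
force: [-0.0, -0.6, -2.6]
finger_gap: 0.106
gripper_force: 61.1
t 7.10 s=-0.138  err tool(mm) [0.0001 0.902  0.1812] yaw err 0.011 F tool [0.0147 0.568  2.5577] M [-0.01   -0.0405  0.0189]
dp [ 0.0041 -0.0017 -0.0004] rot [ 0.0001 -0.0002  0.0017]
dp [0.0039 0.     0.    ] rot [0. 0. 0.]
dp [ 0.0039 -0.      0.    ] rot [0. 0. 0.]
dp [ 0.0039 -0.      0.    ] rot [0. 0. 0.]
dp [ 0.0039 -0.     -0.    ] rot [ 0.      0.     -0.0014]
dp [ 0.0039 -0.     -0.    ] rot [ 0.      0.     -0.0023]
dp [ 0.0039 -0.      0.    ] rot [ 0.      0.     -0.0025]
dp [ 0.0039 -0.      0.    ] rot [ 0.      0.     -0.0027]
dp [ 0.0039 -0.      0.0001] rot [ 0.      0.     -0.0026]
dp [ 0.0039 -0.      0.0001] rot [ 0.      0.     -0.0016]
```

```bash
python3 -m crank '[{"dp":[0.0041,-0.0015,0],"delta_rot":[0,0,0.0012],"fingers":-1},{"dp":[0.004,0,0],"delta_rot":[0,0,0],"fingers":-1},{"dp":[0.004,0,0],"delta_rot":[0,0,0],"fingers":-1},{"dp":[0.004,0,0],"delta_rot":[0,0,0],"fingers":-1},{"dp":[0.004,0,0],"delta_rot":[0,0,-0.0014],"fingers":-1},{"dp":[0.004,0,0],"delta_rot":[0,0,-0.0022],"fingers":-1}]'
python3 -m crank '[{"dp":[0.004,0,0],"delta_rot":[0,0,-0.0025],"fingers":-1},{"dp":[0.004,0,0],"delta_rot":[0,0,-0.0025],"fingers":-1},{"dp":[0.004,0,0],"delta_rot":[0,0,-0.0025],"fingers":-1},{"dp":[0.004,0,0],"delta_rot":[0,0,-0.0016],"fingers":-1}]'
python3 -c "
from plan import *
rows(.2,14)"
```

```text
t: 7.6
tcp_pos: [0.4886, -0.1433, 0.2124]
tool_rot: [1.0, -0.026, 0.0, 0.0]
force: [0.3, -0.6, -3.1]
finger_gap: 0.105
gripper_force: 61.1
t: 7.93
tcp_pos: [0.4965, -0.1435, 0.2124]
tool_rot: [1.0, 0.002, -0.0, 0.0]
force: [-0.2, -0.1, -3.5]
finger_gap: 0.106
gripper_force: 61.0
t 7.93 s=-0.000  err tool(mm) [-0.     -0.1377  0.1523] yaw err 0.0017 F tool [-0.1535  0.0917  3.4824] M [ 0.0027 -0.0358 -0.0113]
dp [ 0.004   0.0003 -0.0002] rot [ 0.      0.     -0.0005]
dp [0.004  0.     0.0001] rot [0.     0.     0.0003]
dp [0.004  0.     0.0001] rot [0.     0.     0.0002]
dp [ 0.004  -0.      0.0001] rot [ 0.      0.     -0.0004]
dp [ 0.004  -0.      0.0001] rot [ 0.      0.     -0.0009]
dp [ 0.004  -0.      0.0001] rot [ 0.      0.     -0.0013]
dp [ 0.004  -0.      0.0001] rot [ 0.      0.     -0.0012]
dp [ 0.004  -0.      0.0001] rot [ 0.      0.     -0.0011]
dp [ 0.0041 -0.      0.0001] rot [ 0.      0.     -0.0011]
dp [ 0.0041 -0.      0.0001] rot [ 0.      0.     -0.0009]
dp [ 0.0041 -0.      0.0001] rot [ 0.      0.     -0.0008]
dp [ 0.0041 -0.      0.0001] rot [ 0.      0.     -0.0006]
dp [ 0.0041 -0.      0.0002] rot [ 0.      0.     -0.0007]
dp [ 0.0041 -0.      0.0002] rot [ 0.      0.     -0.0014]
```

Threaded with no load. On along the rod.

```bash
python3 -m crank '[{"dp":[0.004,0.0003,0],"delta_rot":[0,0,-0.0002],"fingers":-1},{"dp":[0.004,0,0.0001],"delta_rot":[0,0,0],"fingers":-1},{"dp":[0.004,0,0.0001],"delta_rot":[0,0,0],"fingers":-1},{"dp":[0.004,0,0.0001],"delta_rot":[0,0,-0.0005],"fingers":-1},{"dp":[0.004,0,0.0001],"delta_rot":[0,0,-0.0009],"fingers":-1},{"dp":[0.004,0,0.0001],"delta_rot":[0,0,-0.0011],"fingers":-1},{"dp":[0.004,0,0.0001],"delta_rot":[0,0,-0.0011],"fingers":-1}]'
python3 -m crank '[{"dp":[0.004,0,0.0001],"delta_rot":[0,0,-0.0011],"fingers":-1},{"dp":[0.004,0,0.0001],"delta_rot":[0,0,-0.0011],"fingers":-1},{"dp":[0.004,0,0.0001],"delta_rot":[0,0,-0.0009],"fingers":-1},{"dp":[0.004,0,0.0001],"delta_rot":[0,0,-0.0008],"fingers":-1},{"dp":[0.004,0,0.0001],"delta_rot":[0,0,-0.0008],"fingers":-1},{"dp":[0.004,0,0.0002],"delta_rot":[0,0,-0.0008],"fingers":-1},{"dp":[0.004,0,0.0002],"delta_rot":[0,0,-0.0012],"fingers":-1}]'
python3 - <<'E'
from plan import *
where()
im,w,cm=grab('wrist','w4')
s=manip.sense();print(s['tcp_pos'],cm['origin'])
p=w.reshape(-1,3)
d=p[:,:2]-C;r=np.hypot(*d.T);th=np.arctan2(d[:,1],d[:,0])+np.pi/2
for a in np.arange(.3,1.45,.05):
        k=(th>=a)&(th<a+.05)&(r>.12)&(r<.165)&(p[:,2]>.1)&(p[:,2]<.135)
        if k.sum()>25:
            q=np.c_[r[k],p[k,2]]
            f=least_squares(lambda c:np.hypot(q[:,0]-c[0],q[:,1]-c[1])-.006,[np.median(r[k]),np.median(p[k,2])-.005],loss='soft_l1',f_scale=.001)
            print(round(a+.025,3),k.sum(),'fit r,z',f.x,'r',np.percentile(r[k],[3,97]),'z97',np.percentile(p[k,2],97))
rows(.45,16)
E
```

```text
t: 8.52
tcp_pos: [0.5105, -0.1436, 0.212]
tool_rot: [1.0, 0.014, -0.0, 0.0]
force: [-0.0, -0.2, -2.7]
finger_gap: 0.11
gripper_force: 61.0
t: 9.1
tcp_pos: [0.5245, -0.1429, 0.2116]
tool_rot: [0.999, 0.035, -0.0, -0.0]
force: [0.7, -0.1, -1.8]
finger_gap: 0.106
gripper_force: 61.0
t 9.10 s=0.198  err tool(mm) [0.     0.0434 0.058 ] yaw err 0.0005 F tool [0.6969 0.1229 1.7538] M [-0.0041  0.0422  0.0374]
[ 0.525  -0.143   0.2116] [ 0.5981 -0.1373  0.2816]
0.325 550 fit r,z [0.1364 0.1187] r [0.1271 0.1496] z97 0.1300115220651264
0.375 246 fit r,z [0.1451 0.1132] r [0.1398 0.1509] z97 0.11980475476540789
0.425 265 fit r,z [0.1459 0.1131] r [0.1406 0.1516] z97 0.11995611347055014
0.475 271 fit r,z [0.1465 0.113 ] r [0.1412 0.1523] z97 0.11969629220671632
0.525 283 fit r,z [0.1469 0.1128] r [0.1416 0.1527] z97 0.1195124303227237
0.575 289 fit r,z [0.1472 0.1128] r [0.142  0.1529] z97 0.11950752274903938
0.625 302 fit r,z [0.1472 0.1128] r [0.1421 0.153 ] z97 0.11959151378170683
0.675 309 fit r,z [0.1472 0.1128] r [0.142 0.153] z97 0.11958164247348048
0.725 316 fit r,z [0.1471 0.1128] r [0
[... 1466 characters left out ...]
p [ 0.0045 -0.      0.0001] rot [ 0.      0.     -0.0016]
dp [ 0.0045 -0.      0.0002] rot [ 0.      0.     -0.0016]
dp [ 0.0045 -0.      0.0002] rot [ 0.      0.     -0.0017]
dp [ 0.0045 -0.      0.0002] rot [ 0.      0.     -0.0019]
dp [ 0.0046 -0.      0.0001] rot [ 0.      0.     -0.0026]
dp [ 0.0046 -0.      0.0001] rot [ 0.      0.     -0.0038]
dp [ 0.0046 -0.      0.0001] rot [ 0.     0.    -0.005]
dp [ 0.0046 -0.0001  0.0001] rot [ 0.      0.     -0.0054]
dp [ 0.0046 -0.      0.0001] rot [ 0.      0.     -0.0043]
dp [ 0.0046 -0.      0.0001] rot [ 0.      0.     -0.0032]
dp [ 0.0046 -0.      0.0001] rot [ 0.      0.     -0.0024]
dp [ 0.0046 -0.      0.0001] rot [ 0.     0.    -0.003]
```

View pics/w4.png

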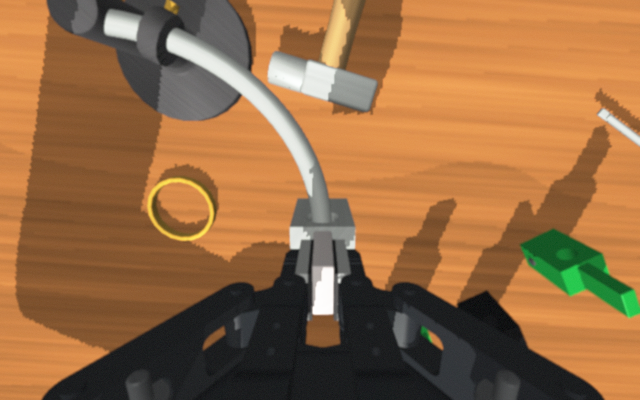

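The view shows the carriage on the rod, the collar ring at (158,38) and the whole rod unobstructed. I'll extend the rod table and find the collar face.

```bash
python3 - <<'E'
from rod import *
t=np.r_[-.6,-.3,-.075,np.arange(-.025,.35,.05),np.arange(.375,1.15,.05),1.275,1.325]
r=np.r_[.14,.14,.14,.14,.14,.1403,.1408,.1415,.1424,.1433,.1443,.1452,.1460,.1466,.147,.1472,.1473,.1473,.1471,.1469,.1465,.1461,.1456,.145,.1443,.1436,.1428,.1404,.1399]
z=np.r_[.115,.115,.115,.115,.1148,.1146,.1144,.1142,.1139,.1137,.1135,.1133,.1132,.113,.1129,.1128,.1128,.1128,.1128,.1129,.1129,.113,.1131,.1132,.1133,.1134,.1136,.1143,.1145]
print(len(t),len(r),len(z));np.save('rz2.npy',np.array([t,r,z]))
p=np.load('pics/w4.npz')['w'].reshape(-1,3)
d=p[:,:2]-C;rr=np.hypot(*d.T);th=np.arctan2(d[:,1],d[:,0])+np.pi/2
rc=np.interp(th,t,r)
k=(p[:,2]>.112)&(p[:,2]<.132)&(abs(rr-rc)<.0145)&(np.hypot(rr-rc,p[:,2]-.1137)>.0085)&(th>1)&(th<1.35)
print('collar th',k.sum(),np.percentile(th[k],[1,3,10,50,90,97,99]))
E
sed -i 's/lam=1e-7/lam=1e-5/;s/lam=1e-6/lam=1e-5/' plan.py
python3 -c "
from plan import *
print([round(float((fr(a)-b)*1e3),2) for a,b in zip(t,r)])
rows(.6,22)"
```

```text
29 29 29
collar th 1726 [1.159  1.1605 1.1627 1.1852 1.2215 1.2297 1.2345]
[-0.0, 0.0, -0.0, -0.02, 0.03, -0.0, 0.0, 0.01, -0.02, 0.02, -0.01, 0.0, -0.01, -0.0, -0.01, 0.01, 0.0, -0.02, 0.02, -0.02, 0.02, -0.0, -0.0, -0.0, 0.01, -0.01, -0.0, 0.02, -0.02]
t 9.15 s=0.201  err tool(mm) [ 0.0001  0.2092 -0.0041] yaw err -0.0068 F tool [0.2456 0.3921 2.7923] M [-0.013  -0.0387 -0.0586]
dp [ 0.0054 -0.0004  0.0002] rot [ 0.     -0.0001 -0.0034]
dp [ 0.0052 -0.      0.0002] rot [ 0.      0.     -0.0027]
dp [ 0.0052 -0.      0.0002] rot [ 0.      0.     -0.0026]
dp [ 0.0053 -0.      0.0002] rot [ 0.      0.     -0.0024]
dp [ 0.0053 -0.      0.0001] rot [ 0.      0.     -0.0025]
dp [ 0.0053 -0.      0.0001] rot [ 0.     0.    -0.003]
dp [ 0.0053 -0.      0.0001] rot [ 0.      0.     -0.0034]
dp [ 0.0053 -0.      0.0001] rot [ 0.      0.     -0.0036]
dp [ 0.0053 -0.      0.0001] rot [ 0.      0.     -0.0037]
dp [ 0.0053 -0.      0.0001] rot [ 0.      0.     -0.0038]
dp [ 0.0053 -0.      0.0001] rot [ 0.      0.     -0.0041]
dp [ 0.0054 -0.0001  0.0001] rot [ 0.      0.     -0.0043]
dp [ 0.0054 -0.0001  0.0001] rot [ 0.      0.     -0.0045]
dp [ 0.0054 -0.0001  0.0001] rot [ 0.      0.     -0.0045]
dp [ 0.0054 -0.0001  0.0001] rot [ 0.      0.     -0.0045]
dp [ 0.0054 -0.0001  0.0001] rot [ 0.      0.     -0.0045]
dp [ 0.0054 -0.0001  0.0001] rot [ 0.      0.     -0.0045]
dp [ 0.0054 -0.0001  0.0001] rot [ 0.      0.     -0.0044]
dp [ 0.0054 -0.0001  0.0001] rot [ 0.      0.     -0.0042]
dp [ 0.0054 -0.      0.0001] rot [ 0.     0.    -0.004]
dp [ 0.0054 -0.      0.    ] rot [ 0.      0.     -0.0037]
dp [ 0.0054 -0.      0.    ] rot [ 0.      0.     -0.0037]
```

```bash
python3 -m crank '[{"dp":[0.0053,-0.0004,0.0002],"delta_rot":[0,0,-0.0034],"fingers":-1},{"dp":[0.0053,0,0.0002],"delta_rot":[0,0,-0.0027],"fingers":-1},{"dp":[0.0053,0,0.0002],"delta_rot":[0,0,-0.0026],"fingers":-1},{"dp":[0.0053,0,0.0002],"delta_rot":[0,0,-0.0024],"fingers":-1},{"dp":[0.0053,0,0.0001],"delta_rot":[0,0,-0.0025],"fingers":-1},{"dp":[0.0053,0,0.0001],"delta_rot":[0,0,-0.003],"fingers":-1},{"dp":[0.0053,0,0.0001],"delta_rot":[0,0,-0.0034],"fingers":-1},{"dp":[0.0053,0,0.0001],"delta_rot":[0,0,-0.0036],"fingers":-1},{"dp":[0.0053,0,0.0001],"delta_rot":[0,0,-0.0037],"fingers":-1},{"dp":[0.0053,0,0.0001],"delta_rot":[0,0,-0.0038],"fingers":-1},{"dp":[0.0053,0,0.0001],"delta_rot":[0,0,-0.0041],"fingers":-1}]'
python3 -c "
from plan import *
rows(.6,11)"
```

```text
t: 10.07
tcp_pos: [0.5533, -0.138, 0.2108]
tool_rot: [0.989, 0.146, -0.0, -0.0]
force: [-0.1, -0.2, -2.5]
finger_gap: 0.109
gripper_force: 61.0
t 10.07 s=0.398  err tool(mm) [-0.     -0.0111  0.0393] yaw err 0.0045 F tool [-0.1473  0.1384  2.5076] M [-0.0192  0.039   0.0158]
dp [ 0.0054 -0.      0.    ] rot [-0.      0.     -0.0036]
dp [ 0.0054 -0.0001  0.0001] rot [ 0.      0.     -0.0045]
dp [ 0.0054 -0.0001  0.0001] rot [ 0.      0.     -0.0046]
dp [ 0.0054 -0.0001  0.0001] rot [ 0.      0.     -0.0046]
dp [ 0.0054 -0.0001  0.0001] rot [ 0.      0.     -0.0046]
dp [ 0.0054 -0.0001  0.0001] rot [ 0.      0.     -0.0046]
dp [ 0.0054 -0.0001  0.0001] rot [ 0.      0.     -0.0045]
dp [ 0.0054 -0.0001  0.0001] rot [ 0.      0.     -0.0043]
dp [ 0.0054 -0.      0.0001] rot [ 0.     0.    -0.004]
dp [ 0.0054 -0.      0.    ] rot [ 0.      0.     -0.0038]
dp [ 0.0054 -0.      0.    ] rot [ 0.      0.     -0.0037]
```

```bash
python3 -m crank '[{"dp":[0.0054,0,0.0001],"delta_rot":[0,0,-0.0037],"fingers":-1},{"dp":[0.0054,-0.0001,0.0001],"delta_rot":[0,0,-0.0045],"fingers":-1},{"dp":[0.0054,-0.0001,0.0001],"delta_rot":[0,0,-0.0046],"fingers":-1},{"dp":[0.0054,-0.0001,0.0001],"delta_rot":[0,0,-0.0046],"fingers":-1},{"dp":[0.0054,-0.0001,0.0001],"delta_rot":[0,0,-0.0046],"fingers":-1},{"dp":[0.0054,-0.0001,0.0001],"delta_rot":[0,0,-0.0046],"fingers":-1},{"dp":[0.0054,-0.0001,0.0001],"delta_rot":[0,0,-0.0045],"fingers":-1},{"dp":[0.0054,-0.0001,0.0001],"delta_rot":[0,0,-0.0043],"fingers":-1},{"dp":[0.0054,0,0.0001],"delta_rot":[0,0,-0.004],"fingers":-1},{"dp":[0.0054,0,0],"delta_rot":[0,0,-0.0038],"fingers":-1},{"dp":[0.0054,0,0],"delta_rot":[0,0,-0.0037],"fingers":-1}]'
python3 -c "
from plan import *
rows(.8,11)"
```

```text
t: 10.98
tcp_pos: [0.5801, -0.1254, 0.2104]
tool_rot: [0.957, 0.289, -0.0, 0.0]
force: [-0.7, -0.3, -2.9]
finger_gap: 0.105
gripper_force: 61.1
t 10.98 s=0.599  err tool(mm) [-0.0001 -0.0897 -0.0073] yaw err 0.0017 F tool [-0.7939 -0.1072  2.854 ] M [ 0.0101 -0.0338  0.0488]
dp [0.0054 0.0001 0.    ] rot [-0.      0.     -0.0035]
dp [ 0.0054 -0.      0.    ] rot [ 0.      0.     -0.0038]
dp [ 0.0054 -0.     -0.    ] rot [ 0.     0.    -0.004]
dp [ 0.0054 -0.     -0.    ] rot [ 0.      0.     -0.0042]
dp [ 0.0054 -0.0001 -0.    ] rot [ 0.      0.     -0.0041]
dp [ 0.0054 -0.     -0.    ] rot [ 0.      0.     -0.0038]
dp [ 0.0054 -0.     -0.    ] rot [ 0.      0.     -0.0034]
dp [ 0.0054 -0.     -0.    ] rot [ 0.      0.     -0.0034]
dp [ 0.0054 -0.     -0.    ] rot [ 0.      0.     -0.0038]
dp [ 0.0054 -0.     -0.    ] rot [ 0.      0.     -0.0041]
dp [ 0.0054 -0.     -0.    ] rot [ 0.      0.     -0.0039]
```

```bash
python3 -m crank '[{"dp":[0.0054,0.0001,0],"delta_rot":[0,0,-0.0036],"fingers":-1},{"dp":[0.0054,0,0],"delta_rot":[0,0,-0.0038],"fingers":-1},{"dp":[0.0054,0,0],"delta_rot":[0,0,-0.004],"fingers":-1},{"dp":[0.0054,0,0],"delta_rot":[0,0,-0.004],"fingers":-1},{"dp":[0.0054,-0.0001,0],"delta_rot":[0,0,-0.0041],"fingers":-1},{"dp":[0.0054,0,0],"delta_rot":[0,0,-0.0038],"fingers":-1},{"dp":[0.0054,0,0],"delta_rot":[0,0,-0.0036],"fingers":-1},{"dp":[0.0054,0,0],"delta_rot":[0,0,-0.0036],"fingers":-1},{"dp":[0.0054,0,0],"delta_rot":[0,0,-0.0038],"fingers":-1},{"dp":[0.0054,0,0],"delta_rot":[0,0,-0.004],"fingers":-1},{"dp":[0.0054,0,0],"delta_rot":[0,0,-0.004],"fingers":-1}]'
python3 -c "
from plan import *
rows(1.0,11)"
```

```text
t: 11.9
tcp_pos: [0.6025, -0.1061, 0.2104]
tool_rot: [0.91, 0.414, -0.0, -0.0]
force: [-0.5, -0.2, -1.3]
finger_gap: 0.104
gripper_force: 61.1
t 11.90 s=0.800  err tool(mm) [-0.      0.0727  0.1045] yaw err 0.0036 F tool [-0.4677 -0.2185  1.2637] M [ 0.019  -0.0082  0.0335]
dp [ 0.0054 -0.0002 -0.0002] rot [-0.      0.     -0.0029]
dp [ 0.0054 -0.     -0.    ] rot [ 0.      0.     -0.0032]
dp [ 0.0054 -0.     -0.0001] rot [ 0.      0.     -0.0033]
dp [ 0.0054 -0.     -0.0001] rot [ 0.      0.     -0.0035]
dp [ 0.0054 -0.     -0.0001] rot [ 0.      0.     -0.0036]
dp [ 0.0054 -0.     -0.0001] rot [ 0.      0.     -0.0037]
dp [ 0.0054 -0.     -0.0001] rot [ 0.      0.     -0.0038]
dp [ 0.0053 -0.     -0.0001] rot [ 0.      0.     -0.0038]
dp [ 0.0053 -0.     -0.0001] rot [ 0.      0.     -0.0037]
dp [ 0.0053 -0.     -0.0001] rot [ 0.      0.     -0.0036]
dp [ 0.0053 -0.     -0.0001] rot [ 0.      0.     -0.0035]
```

```bash
python3 -m crank '[{"dp":[0.0054,-0.0002,-0.0002],"delta_rot":[0,0,-0.003],"fingers":-1},{"dp":[0.0054,0,0],"delta_rot":[0,0,-0.0032],"fingers":-1},{"dp":[0.0054,0,-0.0001],"delta_rot":[0,0,-0.0033],"fingers":-1},{"dp":[0.0054,0,-0.0001],"delta_rot":[0,0,-0.0035],"fingers":-1},{"dp":[0.0054,0,-0.0001],"delta_rot":[0,0,-0.0036],"fingers":-1},{"dp":[0.0054,0,-0.0001],"delta_rot":[0,0,-0.0037],"fingers":-1},{"dp":[0.0054,0,-0.0001],"delta_rot":[0,0,-0.0038],"fingers":-1},{"dp":[0.0053,0,-0.0001],"delta_rot":[0,0,-0.0038],"fingers":-1},{"dp":[0.0053,0,-0.0001],"delta_rot":[0,0,-0.0037],"fingers":-1},{"dp":[0.0053,0,-0.0001],"delta_rot":[0,0,-0.0036],"fingers":-1},{"dp":[0,0,0],"delta_rot":[0,0,0],"fingers":-1}]'
python3 - <<'E'
from plan import *
where()
im,w,cm=grab('wrist','w5')
p=w.reshape(-1,3);p=p[p[:,2]>.1]
# tool-like frame at nominal bore pose
s,g=where();b,y=bore(g);q=tooR(y).inv().apply(p-b)
k=(abs(q[:,1])<.022)&(abs(q[:,0])<.05)&(q[:,2]>-.02)&(q[:,2]<.01);q=q[k]
blk=q[(abs(q[:,2]+.016)<.002)&(q[:,0]<.02)];print('block',len(blk),'x front',np.percentile(blk[:,0],[97,99.5]),'y',np.percentile(blk[:,1],[1,99]),'z',np.median(blk[:,2]))
# collar: off rod
pc=q[(q[:,0]>.018)];print('hist',np.c_[np.histogram(pc[:,0],np.arange(.018,.05,.001))[1][:-1]*1e3,np.histogram(pc[:,0],np.arange(.018,.05,.001))[0]].T.astype(int))
rows(1.06,10)
E
```

```text
t: 12.82
tcp_pos: [0.6182, -0.084, 0.2109]
tool_rot: [0.859, 0.511, 0.0, -0.0]
force: [-0.1, 0.6, -1.3]
finger_gap: 0.106
gripper_force: 61.1
t 12.82 s=0.984  err tool(mm) [-0.      0.1726 -0.0914] yaw err -0.0024 F tool [ 0.5287 -0.355   1.2569] M [-0.0211  0.041  -0.0159]
t 12.87 s=0.982  err tool(mm) [-0.      0.1619 -0.0963] yaw err -0.001 F tool [-0.1049 -0.7555  1.0292] M [-0.0484  0.0096 -0.0396]
block 955 x front [0.0134 0.0137] y [-0.0169  0.0186] z -0.01614641117171535
hist [[ 18  19  20  21  22  23  24  25  26  27  28  29  30  31  32  33  34  35
   36  37  38  39  40  41  42  43  44  45  46  47  48]
 [ 39  26  39  31  33  19   2  16  62  72  82  89  96  86  98  95 145 153
  108  37  40  43  36  39  39  40  43  36  43  42  42]]
t 12.87 s=0.982  err tool(mm) [-0.      0.1619 -0.0963] yaw err -0.001 F tool [-0.1049 -0.7555  1.0292] M [-0.0484  0.0096 -0.0396]
dp [ 0.0023 -0.0003  0.0002] rot [ 0.     -0.     -0.0017]
dp [ 0.0023 -0.     -0.    ] rot [ 0.      0.     -0.0015]
dp [ 0.0023 -0.     -0.    ] rot [ 0.      0.     -0.0014]
dp [ 0.0023 -0.     -0.    ] rot [ 0.      0.     -0.0014]
dp [ 0.0023 -0.     -0.    ] rot [ 0.      0.     -0.0013]
dp [ 0.0023 -0.     -0.    ] rot [ 0.      0.     -0.0013]
dp [ 0.0023 -0.     -0.    ] rot [ 0.      0.     -0.0013]
dp [ 0.0023 -0.     -0.    ] rot [ 0.      0.     -0.0014]
dp [ 0.0023 -0.     -0.    ] rot [ 0.      0.     -0.0014]
dp [ 0.0023 -0.     -0.    ] rot [ 0.      0.     -0.0015]
```

View pics/w5.png

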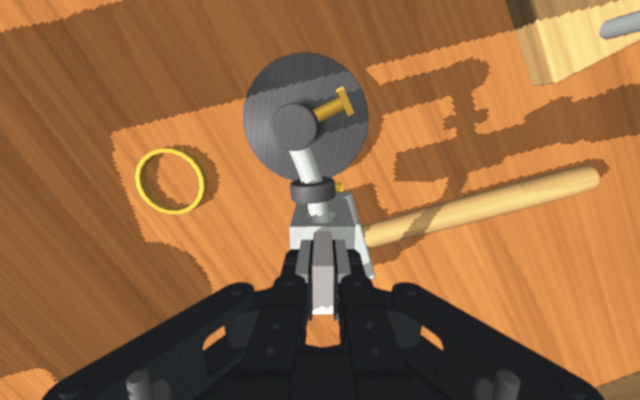

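The collar ring at (313,188) is about 11 mm ahead of the block face. I'll approach slowly and feel for contact.

```bash
python3 -m crank '[{"dp":[0.0023,-0.0003,0.0002],"delta_rot":[0,0,-0.0017],"fingers":-1},{"dp":[0.0023,0,0],"delta_rot":[0,0,-0.0015],"fingers":-1},{"dp":[0.0023,0,0],"delta_rot":[0,0,-0.0015],"fingers":-1},{"dp":[0.0023,0,0],"delta_rot":[0,0,-0.0015],"fingers":-1},{"dp":[0.0023,0,0],"delta_rot":[0,0,-0.0015],"fingers":-1},{"dp":[0.0023,0,0],"delta_rot":[0,0,-0.0015],"fingers":-1},{"dp":[0.0023,0,0],"delta_rot":[0,0,-0.0015],"fingers":-1},{"dp":[0,0,0],"delta_rot":[0,0,0],"fingers":-1}]'
python3 -c "
from plan import *
where()"
python3 -m crank '[{"dp":[0.001,0,0],"delta_rot":[0,0,-0.0007],"fingers":-1},{"dp":[0.001,0,0],"delta_rot":[0,0,-0.0007],"fingers":-1},{"dp":[0,0,0],"delta_rot":[0,0,0],"fingers":-1}]'
python3 -c "
from plan import *
where()"
```

```text
t: 13.53
tcp_pos: [0.6216, -0.077, 0.2108]
tool_rot: [0.842, 0.54, 0.0, -0.0]
force: [-0.2, 0.3, -2.0]
finger_gap: 0.107
gripper_force: 61.1
t 13.53 s=1.037  err tool(mm) [0.0001 0.0156 0.1182] yaw err 0.0047 F tool [ 0.23   -0.3113  1.9593] M [ 0.0354 -0.0377  0.0414]
t: 13.78
tcp_pos: [0.6219, -0.0763, 0.2108]
tool_rot: [0.84, 0.543, 0.0, 0.0]
force: [0.1, 0.2, -3.5]
finger_gap: 0.105
gripper_force: 61.1
t 13.78 s=1.043  err tool(mm) [0.0001 0.0417 0.0881] yaw err 0.0068 F tool [ 0.224  -0.0368  3.4715] M [ 0.0235  0.0079 -0.0087]
```

```bash
for i in 1; do python3 -m crank '[{"dp":[0.001,0,0],"delta_rot":[0,0,-0.0006],"fingers":-1},{"dp":[0,0,0],"delta_rot":[0,0,0],"fingers":-1}]' | grep -E "tcp|force:"; python3 -m crank '[{"dp":[0.001,0,0],"delta_rot":[0,0,-0.0006],"fingers":-1},{"dp":[0,0,0],"delta_rot":[0,0,0],"fingers":-1}]'| grep -E "tcp|force:"; python3 -m crank '[{"dp":[0.001,0,0],"delta_rot":[0,0,-0.0006],"fingers":-1},{"dp":[0,0,0],"delta_rot":[0,0,0],"fingers":-1}]'| grep -E "tcp|force:"; done
python3 -c "
from plan import *
where()"
```

```text
tcp_pos: [0.6221, -0.0758, 0.2108]
force: [0.4, -0.3, -2.2]
gripper_force: 61.1
tcp_pos: [0.6223, -0.0754, 0.2108]
force: [0.6, 0.3, -1.7]
gripper_force: 61.1
tcp_pos: [0.6225, -0.0749, 0.2108]
force: [0.4, 0.3, -1.9]
gripper_force: 61.1
t 14.28 s=1.053  err tool(mm) [ 0.0001 -0.0063  0.1459] yaw err 0.0062 F tool [0.4198 0.2867 1.9103] M [-0.0378  0.0091 -0.029 ]
```

```bash
python3 -m crank '[{"dp":[0.001,0,0],"delta_rot":[0,0,-0.0006],"fingers":-1},{"dp":[0,0,0],"delta_rot":[0,0,0],"fingers":-1}]' | grep -E "tcp|force:"; python3 -m crank '[{"dp":[0.001,0,0],"delta_rot":[0,0,-0.0006],"fingers":-1},{"dp":[0,0,0],"delta_rot":[0,0,0],"fingers":-1}]'| grep -E "tcp|force:"
python3 -c "
from plan import *
where()"
```

```text
tcp_pos: [0.6227, -0.0744, 0.2108]
force: [-0.6, 0.7, -2.9]
gripper_force: 61.1
tcp_pos: [0.6229, -0.0739, 0.2108]
force: [0.7, -0.2, -2.1]
gripper_force: 61.1
t 14.62 s=1.060  err tool(mm) [ 0.0001 -0.0164  0.1756] yaw err 0.0055 F tool [0.1045 0.7662 2.0974] M [-0.0144  0.0098 -0.023 ]
```

```bash
python3 -m crank '[{"dp":[0.001,0,0],"delta_rot":[0,0,-0.0006],"fingers":-1},{"dp":[0,0,0],"delta_rot":[0,0,0],"fingers":-1}]' | grep -E "tcp|force:"; python3 -m crank '[{"dp":[0.001,0,0],"delta_rot":[0,0,-0.0006],"fingers":-1},{"dp":[0,0,0],"delta_rot":[0,0,0],"fingers":-1}]'| grep -E "tcp|force:"
python3 -c "
from plan import *
where()"
```

```text
tcp_pos: [0.6231, -0.0735, 0.2108]
force: [0.2, -1.2, -1.7]
gripper_force: 61.1
tcp_pos: [0.6233, -0.0731, 0.2108]
force: [0.7, 0.0, -1.8]
gripper_force: 61.1
t 14.95 s=1.067  err tool(mm) [ 0.0002 -0.0067  0.1684] yaw err 0.0048 F tool [0.2975 0.6846 1.7952] M [ 0.0399  0.0062 -0.0101]
```

```bash
python3 -m crank '[{"dp":[0.0008,0,0],"delta_rot":[0,0,-0.0005],"fingers":-1},{"dp":[0,0,0],"delta_rot":[0,0,0],"fingers":-1}]' | grep -E "tcp|force:"; python3 -m crank '[{"dp":[0.0008,0,0],"delta_rot":[0,0,-0.0005],"fingers":-1},{"dp":[0,0,0],"delta_rot":[0,0,0],"fingers":-1}]'| grep -E "tcp|force:"
python3 -c "
from plan import *
where()"
```

```text
tcp_pos: [0.6235, -0.0727, 0.2108]
force: [0.6, -0.4, -2.1]
gripper_force: 61.1
tcp_pos: [0.6236, -0.0725, 0.2108]
force: [-0.2, -0.9, -1.3]
gripper_force: 61.1
t 15.28 s=1.070  err tool(mm) [0.0002 0.0114 0.174 ] yaw err 0.0066 F tool [-0.8596  0.1785  1.3164] M [-0.0736 -0.0374 -0.0081]
```

```bash
python3 -m crank '[{"dp":[0.0006,0,0],"delta_rot":[0,0,0],"fingers":-1},{"dp":[0,0,0],"delta_rot":[0,0,0],"fingers":-1}]' | grep -E "tcp|force:"; python3 -m crank '[{"dp":[0.0006,0,0],"delta_rot":[0,0,0],"fingers":-1},{"dp":[0,0,0],"delta_rot":[0,0,0],"fingers":-1}]'| grep -E "tcp|force:"
python3 -c "
from plan import *
where()"
```

```text
tcp_pos: [0.6236, -0.0724, 0.2108]
force: [-0.9, -2.2, -1.7]
gripper_force: 61.1
tcp_pos: [0.6237, -0.0723, 0.2108]
force: [-1.1, -2.0, -2.3]
gripper_force: 61.1
t 15.62 s=1.072  err tool(mm) [0.0002 0.0292 0.1838] yaw err 0.0051 F tool [-2.3158 -0.2353  2.2764] M [-0.5061  0.2289 -0.0377]
```

```bash
python3 -m crank '[{"dp":[0.0006,0,0],"delta_rot":[0,0,0],"fingers":-1},{"dp":[0,0,0],"delta_rot":[0,0,0],"fingers":-1}]' | grep -E "tcp|force:"; python3 -m crank '[{"dp":[0.0006,0,0],"delta_rot":[0,0,0],"fingers":-1},{"dp":[0,0,0],"delta_rot":[0,0,0],"fingers":-1}]'| grep -E "tcp|force:"
python3 -c "
from plan import *
where()"
```

```text
tcp_pos: [0.6237, -0.0722, 0.2108]
force: [-1.2, -5.7, -2.3]
gripper_force: 61.2
tcp_pos: [0.6238, -0.0721, 0.2108]
force: [-2.6, -5.1, -2.5]
gripper_force: 61.2
t 15.95 s=1.073  err tool(mm) [0.0002 0.0227 0.1735] yaw err 0.004 F tool [-5.7436 -0.475   2.4624] M [-1.0457  0.4811 -0.0318]
```

```bash
python3 -m crank '[{"dp":[0,0,0],"delta_rot":[0,0,0],"fingers":-1},{"dp":[0,0,0],"delta_rot":[0,0,0],"fingers":-1},{"dp":[0,0,0],"delta_rot":[0,0,0],"fingers":-1},{"dp":[0,0,0],"delta_rot":[0,0,0],"fingers":-1},{"dp":[0,0,0],"delta_rot":[0,0,0],"fingers":-1},{"dp":[0,0,0],"delta_rot":[0,0,0],"fingers":-1}]' >/dev/null
python3 -c "
from plan import *
where()"
python3 -m crank '[{"dp":[0,0,0],"delta_rot":[0,0,0],"fingers":-1},{"dp":[0,0,0],"delta_rot":[0,0,0],"fingers":-1},{"dp":[0,0,0],"delta_rot":[0,0,0],"fingers":-1},{"dp":[0,0,0],"delta_rot":[0,0,0],"fingers":-1},{"dp":[0,0,0],"delta_rot":[0,0,0],"fingers":-1},{"dp":[0,0,0],"delta_rot":[0,0,0],"fingers":-1}]' >/dev/null
python3 -c "
from plan import *
where()"
```

```text
t 16.45 s=1.072  err tool(mm) [0.0002 0.0221 0.1805] yaw err 0.004 F tool [-4.6814  0.0466  2.531 ] M [-1.0439  0.4665 -0.0114]
t 16.95 s=1.073  err tool(mm) [0.0002 0.0102 0.1538] yaw err 0.0039 F tool [-6.6123 -0.4858  1.3435] M [-1.0292  0.4545 -0.0421]
```

Contact held at about 5.5 N for over a second. Next I lower about 1.8 mm so the carriage hangs on the rod, ease most of the push and open.

```bash
python3 -m crank '[{"dp":[0,0,0.0012],"delta_rot":[0,0,0],"fingers":-1},{"dp":[0,0,0.0012],"delta_rot":[0,0,0],"fingers":-1},{"dp":[0,0,0.001],"delta_rot":[0,0,0],"fingers":-1},{"dp":[0,0,0],"delta_rot":[0,0,0],"fingers":-1}]' >/dev/null
python3 -c "
from plan import *
where()"
python3 -m crank '[{"dp":[-0.0006,0,0],"delta_rot":[0,0,0],"fingers":-1},{"dp":[-0.0006,0,0],"delta_rot":[0,0,0],"fingers":-1},{"dp":[0,0,0],"delta_rot":[0,0,0],"fingers":-1}]' 20 >/dev/null
python3 -c "
from plan import *
where()"
```

```text
t 17.28 s=1.072  err tool(mm) [0.0001 0.21   1.2293] yaw err 0.0041 F tool [-6.1051 -0.6099 -1.4472] M [-0.9377  0.5603 -0.0294]
t 17.53 s=1.072  err tool(mm) [0.0001 0.2528 1.2479] yaw err 0.0041 F tool [-4.8229 -1.3713 -2.3364] M [-0.8334  0.5963 -0.0391]
```

```bash
python3 -m crank '[{"dp":[0,0,0],"delta_rot":[0,0,0],"fingers":-0.4},{"dp":[0,0,0],"delta_rot":[0,0,0],"fingers":-0.4},{"dp":[0,0,0],"delta_rot":[0,0,0],"fingers":-0.3},{"dp":[0,0,0],"delta_rot":[0,0,0],"fingers":-0.2},{"dp":[0,0,0],"delta_rot":[0,0,0],"fingers":-0.2},{"dp":[0,0,0],"delta_rot":[0,0,0],"fingers":-0.2}]'
python3 -m crank '[{"dp":[0,0,-0.02],"delta_rot":[0,0,0],"fingers":-0.2},{"dp":[0,0,-0.04],"delta_rot":[0,0,0],"fingers":-0.2},{"dp":[0,0,-0.06],"delta_rot":[0,0,0],"fingers":-0.2},{"dp":[0,0,-0.06],"delta_rot":[0,0,0],"fingers":-0.2},{"dp":[0,0,0],"delta_rot":[0,0,0],"fingers":-0.2},{"dp":[0,0,0],"delta_rot":[0,0,0],"fingers":-0.2},{"dp":[0,0,0],"delta_rot":[0,0,0],"fingers":-0.2}]'
python3 - <<'E'
from plan import *
im,w,cm=grab('wrist','w6')
p=w.reshape(-1,3);p=p[p[:,2]>.09]
b,y=bore(1.072);q=tooR(y).inv().apply(p-b)
q=q[(abs(q[:,1])<.024)&(abs(q[:,0])<.05)]
for lo,hi,n in((-.02,-.009,'block top'),(-.058,-.045,'fin top')):
    k=q[(q[:,2]>lo)&(q[:,2]<hi)&(q[:,0]<(.0145 if n=='block top' else .02))]
    print(n,len(k),np.median(k[:,2]),cv2.minAreaRect((k[:,:2]*1000).astype(np.float32)),k[:,0].max())
c=q[(q[:,0]>.012)&(q[:,2]>-.02)&(q[:,2]<-.009)&(abs(q[:,1])<.008)]
print('collar top x',np.percentile(c[:,0],[1,5,95,99]) if len(c) else None)
E
```

```text
t: 18.03
tcp_pos: [0.624, -0.0715, 0.209]
tool_rot: [0.831, 0.557, 0.0, -0.0]
force: [0.3, -0.5, -0.3]
finger_gap: 0.398
gripper_force: 0.0
t: 18.62
tcp_pos: [0.6235, -0.0717, 0.2994]
tool_rot: [0.831, 0.557, 0.0, -0.0]
force: [-0.1, -0.1, 0.3]
finger_gap: 0.396
gripper_force: 0.0
block top 1012 -0.014068298028905302 ((-0.7861204147338867, 1.0035552978515625), (30.597980499267578, 35.80522155761719), 1.1011292934417725) 0.014473393461641827
fin top 488 -0.05360502220014597 ((-2.478435516357422, 3.6310782432556152), (24.47164535522461, 10.425030708312988), 1.9953019618988037) 0.009674759787984879
collar top x [0.012  0.0123 0.0491 0.0499]
```

View pics/w6.png

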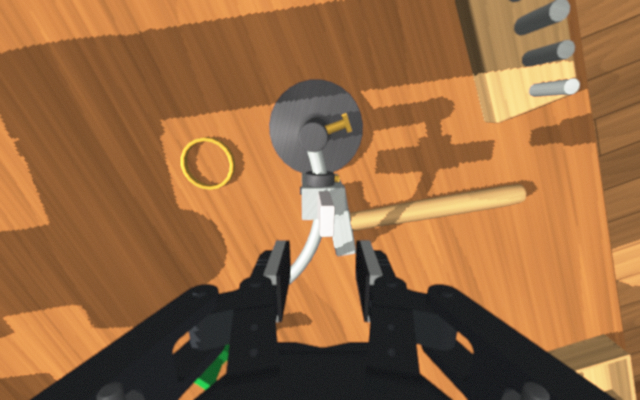

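The view shows the carriage at (325,203) touching the collar at (318,181) and released. The fin leans about 4°, perhaps still swinging. I'll let it settle, then recheck.

```bash
for i in 1 2; do python3 -m crank '[{"dp":[0,0,0],"delta_rot":[0,0,0],"fingers":-0.2},{"dp":[0,0,0],"delta_rot":[0,0,0],"fingers":-0.2},{"dp":[0,0,0],"delta_rot":[0,0,0],"fingers":-0.2},{"dp":[0,0,0],"delta_rot":[0,0,0],"fingers":-0.2},{"dp":[0,0,0],"delta_rot":[0,0,0],"fingers":-0.2},{"dp":[0,0,0],"delta_rot":[0,0,0],"fingers":-0.2},{"dp":[0,0,0],"delta_rot":[0,0,0],"fingers":-0.2},{"dp":[0,0,0],"delta_rot":[0,0,0],"fingers":-0.2}]'>/dev/null
python3 - <<'E'
from plan import *
im,w,cm=grab('wrist','w7')
S=grab('scene','s7')[1]
for nm,ww in(('wrist',w),('scene',S)):
    p=ww.reshape(-1,3);p=p[p[:,2]>.05]
    b,y=bore(1.072);q=tooR(y).inv().apply(p-b)
    q=q[(abs(q[:,1])<.024)&(abs(q[:,0])<.05)]
    for lo,hi,n in((-.02,-.009,'block top'),(-.058,-.045,'fin top')):
        k=q[(q[:,2]>lo)&(q[:,2]<hi)&(q[:,0]<.02)]
        k=k[abs(k[:,2]-np.median(k[:,2]))<.004]
        kk=k[k[:,0]<.0135];A=np.c_[kk[:,:2],np.ones(len(kk))]
        print(nm,manip.sense()['t'],n,len(k),'rect',cv2.minAreaRect((kk[:,:2]*1000).astype(np.float32)),'plane',np.linalg.lstsq(A,kk[:,2],rcond=None)[0])
    h,e=np.histogram(q[(q[:,2]<-.006)&(q[:,2]>-.02)&(abs(q[:,1])<.012)][:,0],np.arange(.01,.03,.001));print(h)
c=np.load('pics/s7.npz')['im'][150:260,270:390];cv2.imwrite('pics/s7c.png',cv2.resize(c,(654,600),interpolation=cv2.INTER_CUBIC)[...,::-1])
E
done
```

```text
wrist 19.4333 block top 1116 rect ((-1.3269405364990234, 1.2910118103027344), (29.634784698486328, 35.37937927246094), 0.5785253047943115) plane [-0.0012  0.0725 -0.014 ]
wrist 19.4333 fin top 446 rect ((-2.672750473022461, 3.8851704597473145), (24.307613372802734, 10.17142105102539), 2.1587486267089844) plane [ 0.004   0.043  -0.0539]
[41 50 40 27 28 27 27 26 36 33 31 29 60  9  5  9 11  8  6]
scene 19.4333 block top 75 rect ((-1.3074636459350586, 1.9906959533691406), (37.04417037963867, 24.867237091064453), 89.49534606933594) plane [-0.0136  0.0332 -0.012 ]
scene 19.4333 fin top 40 rect ((-1.9203529357910156, 4.039834499359131), (23.960289001464844, 10.210521697998047), 4.491616249084473) plane [ 0.0307  0.2118 -0.0512]
[2 6 0 5 0 2 4 0 7 0 6 0 0 4 0 0 0 0 1]
wrist 20.2 block top 1102 rect ((-1.4055719375610352, 1.2316246032714844), (29.75898551940918, 35.29479217529297), 0.5299657583236694) plane [-0.0077  0.0728 -0.014 ]
wrist 20.2 fin top 442 rect ((-2.5873546600341797, 3.8847053050994873), (24.39102554321289, 10.081514358520508), 1.9848719835281372) plane [-0.0012  0.0386 -0.0539]
[37 47 46 22 28 28 30 30 26 30 32 29 60  8  5 11 10  6  8]
scene 20.2 block top 77 rect ((-1.2182579040527344, 1.5161571502685547), (36.74979782104492, 24.852466583251953), 89.19193267822266) plane [-0.0582  0.0292 -0.0119]
scene 20.2 fin top 40 rect ((-2.0724029541015625, 4.799703121185303), (23.81655502319336, 10.536467552185059), 3.0295417308807373) plane [-0.0055  0.0452 -0.0507]
[3 6 0 6 0 3 4 0 6 0 4 3 0 5 0 0 0 0 0]
```

View pics/s7c.png

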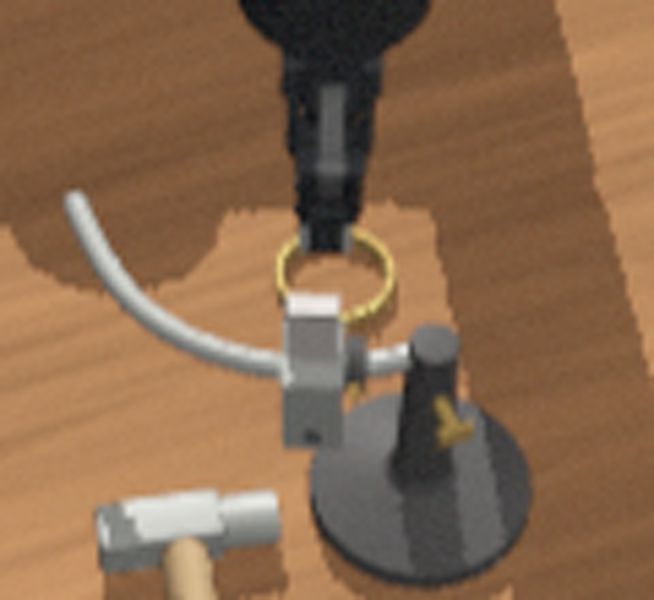

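The crop shows the carriage at (313,370), upright by eye and against the collar at (355,362). That was my last picture view, so I'll measure any gap numerically by colour and depth.

```bash
python3 - <<'E'
from plan import *
D=np.load('pics/w7.npz');w=D['w'];im=D['im'].astype(int)
b,y=bore(1.072);q=tooR(y).inv().apply((w-b).reshape(-1,3)).reshape(w.shape);br=im.sum(2)/3
print('plain profile at several y: x(mm) z(mm) brightness')
for y0 in(-.008,-.005,-.002,.001,.004,.007,.013):
    k=(abs(q[...,1]-y0)<.0012)&(q[...,0]>.007)&(q[...,0]<.026)&(q[...,2]<0.03)&(q[...,2]>-.03)
    o=np.argsort(q[k][:,0]);print(round(y0*1e3),' '.join('%.1f/%.0f/%d'%(a*1e3,c*1e3,v) for a,c,v in zip(q[k][o][:,0],q[k][o][:,2],br[k][o])))
E
```

```text
plain profile at several y: x(mm) z(mm) brightness
-8 7.3/-16/225 7.3/-16/226 7.3/-16/225 7.9/-14/225 7.9/-15/226 8.0/-15/226 8.7/-14/225 8.8/-15/225 9.0/-16/227 9.5/-14/226 9.7/-15/224 9.8/-15/226 10.4/-14/224 10.5/-15/225 10.6/-15/225 11.5/-15/212 11.6/-16/212 11.7/-16/216 11.9/-13/172 12.0/-10/128 12.4/-12/131 12.4/-15/173 12.4/-12/126 12.4/-15/173 13.5/-13/108 13.9/-14/114 14.0/-15/118 14.4/-13/116 14.5/-13/122 14.6/-14/122 15.1/-12/125 15.2/-13/131 15.4/-14/128 16.0/-13/127 16.3/-14/126 16.4/-14/132 16.8/-12/133 16.9/-13/130 17.2/-14/133 17.8/-13/135 17.9/-13/136 17.9/-13/131 18.5/-12/137 18.8/-13/133 18.8/-14/140 19.3/-12/135 19.5/-13/140 19.8/-14/138 20.4/-13/143 20.5/-13/141 20.5/-13/135 21.2/-12/133 21.2/-13/139 21.3/-13/142 22.1/-13/125 22.2/-13/123 22.4/-14/125 22.5/-11/92 22.8/-8/62 22.8/-12/92 22.8/5/110 22.9/-4/60 22.9/-9/72 22.9/-5/90 22.9/-13/93 23.0/-5/114 23.0/-1/82 23.1/-10/66 23.1/-1/139 23.8/-5/179 24.4/-3/177 24.8/-5/222 25.3/-3/200 25.6/-5/234
-5 7.1/-15/225 7.4/-16/226 7.9/-14/224 8.1/-15/226 8.3/-16/224 8.6/-14/223 8.9/-15/224 9.0/-15/225 9.6/-14/225 9.6/-15/
[... 3945 characters left out ...]
/45 22.6/-11/60 22.6/2/55 22.6/-3/47 22.6/2/59 22.7/6/70 22.7/-12/60 22.8/-8/50 22.8/1/50
13 7.6/-13/152 7.6/-13/154 7.7/-14/152 8.5/-13/152 8.6/-14/153 8.6/-14/151 9.3/-13/153 9.3/-13/150 9.6/-14/151 10.0/-13/150 10.2/-13/148 10.4/-14/152 10.9/-12/141 11.0/-13/145 11.1/-13/142 11.8/-13/127 11.8/-13/125 11.9/-3/99 12.0/-3/102 12.0/-10/106 12.0/8/94 12.0/-7/101 12.1/1/98 12.1/-14/124 12.1/-7/100 12.1/-3/99 12.1/4/97 12.2/4/97 12.2/-11/108 12.2/8/101 12.3/-0/99 12.3/3/94 12.3/-0/100 15.8/-4/133 15.8/-4/114 16.1/-5/99 16.7/-4/110 16.8/-4/124 17.0/-5/141 17.6/-4/138 17.7/-4/130 17.7/-4/119 18.4/-3/133 18.4/-4/135 18.6/-4/125 19.1/-3/128 19.3/-3/119 19.5/-5/130 20.0/-3/107 20.1/-3/119 20.2/-4/116
```

The block face sits within about 0.5 mm of the collar, with roughly 4° of static lean. Peak push was about 6.6 N, and the gripper is well clear. Handing in.

```bash
python3 -c "
from station import manip
print(manip.sense()['t']);print(manip.sign_off())"
```

```text
20.2
the job is handed in; nothing more can be done
None
```

The carriage is threaded round the bend and hangs at the stop collar, about 0.5 mm from its face by my last measurement and leaning about 4°. I held the push at about 5 N for over a second (highest reading 6.6 N), let go, and handed the job in at 20.2 s; the sign-off returned no verdict.

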